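# Lock the breakfast board upright in the lever ring rack

### The arm

A 7-joint arm with a two-finger parallel gripper is mounted at the origin on the work surface. World frame = base frame: x ahead of the robot, y to its left, z up, the work surface at z = 0. Lengths are in m, angles in rad, forces in N, time in s.
With the tool pointing down it reaches from about 0.425 to 1.025 m from the base axis. Payload 3.6 kg.
Tool frame: the origin (TCP) lies midway between the tips of the shut fingers; the grasp point (between the pads) lies 19 mm behind it; z points along the fingers, y is the direction in which the jaws open and shut (so a half turn about z gives the same grasp; the last joint's range is limited). The gripper opens to 85 mm and grips with 20 to 120 N. Pads are 22 mm wide; open, the fingers measure 114 mm over their backs; the gripper's body (76 mm by 85 mm) begins 54 mm behind the grasp point. The pads swing forward as they close: fully open they stand 13 mm farther back than shut.
Start: joints at [-1.214, 0.591, 0.048, 1.609, -0.033, 0.943, -0.034], TCP at [0.316, 0.653, 0.231] pointing down, gripper open.
Joint ranges: [-2.69, 2.69], [-0.47, 2.24], [-1.27, 1.36], [0.19, 2.51], [-1.53, 4.68], [0.08, 2.07], [-3.09, 3.09]. Speed limits (rad/s): [2.57, 2.57, 3.14, 3.14, 3.14, 3.14, 3.14].

### API

Orientations are given as a unit quaternion [x, y, z, w].
In Python, from station import bot gives the robot as it stands.
- The arm moves only by the tool apply_moves, never from a script. Its argument "series" is text: rows parted by semicolons, each of 5 numbers parted by spaces: the gripper command: -1 is shut, 1 is fully open, values between are in proportion, then the shift along the tool's x, y, z in m, then the turn about the tool's z in degrees. A call has 1 to 10 rows; each row is the pose to reach, as a shift and turn from the pose commanded when the call began, along the tool's axes at that moment; what a row does not reach only later rows make up. A row lasts 1/12 s, in which the tool goes at most 41.7 mm and 7.16 degrees, less where a joint would pass 70% of its speed; a pose out of reach is approached as far as the arm can. A call with a gripper value outside its range is refused whole. The fingers move at their own pace and stop on an object; the grip force is fixed at half the most. Time passes only in rows, so rows that repeat a pose let the fingers close. It gives the time, the measured TCP pose, the force and the opening at its end, in the units of the state.
- bot.state(): the state, without advancing time (a new reading comes with each control period).
- bot.get_image(name): name is "scene" or "top" or "wrist"; returns the picture (480x640x3 uint8, red, green, blue); there is no depth.
- bot.get_calibration(name): a dict with "vfov" (degrees; the focal length in pixels is half the picture's height over the tangent of half this angle, whatever the lens; pixels are square), "cx", "cy" (the principal point, pixels), "R" (3x3) and "t" (3): a world point X has camera coordinates R X + t. Camera axes: x right, y down, z forward; pixel columns grow to the right and rows downward; lengths in m; the calibration is good to about 2 mm. A picture is of the moment at which its call begins: read the wrist's pose just before it. get_calibration takes no time and is no camera call; for the wrist camera it gives the pose at the moment of the call.
- bot.job_done(): hands the job in, once; it reports no verdict.
Trained networks look in the newest picture that a camera, given by its name, has taken for a name from the list of things; names that differ only in an ending like _2 or _b are one class to them, and where a whole thing is asked for, a point or a joint stands for the part that bears it (a point fixed in the world has none). Each returns a list of dicts, best first, with "conf" (0 to 1); they miss things now and then, are a little off and sometimes report something else, mostly with a low value. They report only what shows in the picture. A call takes as long as a camera call. They do not tell look-alikes from the thing itself.
- bot.find_in(name, camera): "rect" ([centre column, centre row, width, height] in pixels, round what is visible of it).
The state is a dict: "time_s": time; "qpos": joint angles; "joint_vel": joint speeds; "joint_torque": joint torques, N m; "tcp_pos": TCP position; "tcp_rot": TCP orientation; "force": force on the tool from outside, world axes, zero at the start; "wrist_torque": the same for the moment, N m; "width": finger opening in m.
Only numpy, scipy, OpenCV 4.12 (cv2) and the standard library are available. Lean on these libraries where they do the work, as an engineer would, in place of code of your own. Each camera call takes 0.05 s, during which the arm holds its last target.

### The job

Put the wooden breakfast board away in the ring rack: lift the rack's lever until the rings spring open, take the board out of its slanted drying stand and stand it upright on its slotted edge on the dark strip between the open rings, squared up with the rack, and let go of it. Then bring the lever back down until it is fully home, so that the rings close through the board's slot and the board is left upright. The strip's height is not known: feel for it and set the board down gently without dropping it, and leave the other kitchen things where they are.

Things in the scene. Friction and masses are not known exactly. Their poses are not given: they have to be found in the camera images.
- rack: Ring rack, fixed: aluminium plate 144 x 190 x 15 mm (x from -88 to +56 mm) with two rings, a lever and, along y over its origin, a dark rubber shelf strip 30 x 170 mm where the board is to stand. Origin: on the worktop under the strip's middle. x points from the lever side (nearer the robot) to the far side, z up. Rack left or right of the robot, yaw up to 0.3 rad.
- stand_line (a point): Point in the plate's top, 15 mm above the worktop, on the middle of the dark strip; axes as the rack's. The middle of the board's slotted edge belongs over it, faces square to x. The strip is a height-adjustable shelf: its top stands 1 to 25 mm above this point, set differently each time, not measured and firmly held, so feel for it with the board.
- lever_bar (a point): Middle of the lever's grip bar: round steel, 10 mm thick, 96 mm long along the rack's y, joined by two 8 mm arms at its ends (y = -45, +45 mm) to the hinge; its middle 80 mm is free all round. Down, it is 46 mm above the worktop and 74 mm in front (-x) of the hinge; fully up, 102 mm above the worktop and 24 mm in front of the hinge.
- lever_hinge (a point): Middle of the lever's hinge axis (along the rack's y), 72 mm in front of the strip's middle and 31 mm above the worktop. The bar is 75 mm from this axis.
- lever (a joint): Lever angle: 0 down (rings shut), 1.05 rad fully up (rings open). Seen from the hinge the bar stands 0.2 rad plus this above level. An over-centre spring holds it down below and up above about 0.48 rad: about 8 N square to the lever at the bar moves it off either end; past the middle it springs on by itself, driving the rings.
- ring_front (a joint): Angle of the two quarter arches (6 mm rod, at y = -30 and +30 mm) on the lever side: 0 shut, 0.7 rad open; driven by the lever. Hinged at the plate's top 46 mm from the strip's middle. Shut, front and back tips meet over the strip 46 mm above the plate; open, they stand 81 mm apart, 65 mm above the plate; on closing they pass the board's face 53 mm above the plate.
- ring_back (a joint): Angle of the two arches on the far side, mirror image of the front ones: 0 shut, 0.7 rad open; driven by the lever.
- stand: Slanted steel drying stand, fixed: foot plate 130 x 140 x 8 mm, two sloping rails 18 mm wide at y = -50 and +50 mm, with ledges at their lower ends. Origin: middle of the foot's underside. The rails lean 40 degrees from vertical, tops towards -x (the robot), and carry the board's lower 102 mm; the 82 mm between them is free. On the other side from the rack; yaw up to 0.3 rad.
- board: Beech board 150 wide (y) x 130 high (z) x 18 mm thick (x), 0.13 to 0.25 kg. Origin: middle of the edge next to its slot; z points to the plain edge. The through slot is 110 mm wide, 12 to 68 mm from the origin's edge; beyond it all is solid. At first it leans 40 degrees in the stand, slot edge down, plain edge up and towards the robot. Standing, it topples if leaned 7 degrees.
- board_top (a point): Middle of the board's plain edge, 130 mm from its origin, at first about 130 mm above the worktop; axes as the board's.
- tin0: Lowest of three stacked aluminium tins, each 88 mm across and 58 mm high; to be left alone. Origin: centre of its underside.
- tin2: Top tin of the stack; to be left alone.
- jar: Glass jar with cork stopper, 84 mm across, 150 mm high; to be left alone. Origin: centre of its underside.
- egg_ring: Pink silicone egg ring lying flat, 84 mm across, 16 mm high; to be left alone. Origin: centre of its underside.
- mug: White mug, 80 mm across, 90 mm high; to be left alone. Origin: centre of its underside.
- mill: Dark wooden pepper mill, 56 mm across, 150 mm high; to be left alone. Origin: centre of its underside.
Mind the look-alikes: they are no part of the job. Of the things that look like the board, the smaller one is meant.

How it is judged:
On the way, in this order (a step that is already met when the one before it is completed fails the run):
1. the lever is lifted and the rings stand open (value of joint lever above 0.95 rad and value of joint each of ring_front, ring_back above 0.6 rad), for 0.2 s.
2. the board stands upright by itself on the strip between the open rings, let go (angle between board's own z axis and vertical below 0.105 rad and angle between the x axis of board and the x axis of rack, either way round below 0.14 rad and x of board in the frame of stand_line between -0.009 and 0.009 m and y of board in the frame of stand_line between -0.02 and 0.02 m and z of board in the frame of stand_line between -0.003 and 0.029 m and value of joint lever above 0.9 rad and contact force between the fingers and board below 0.3 N), for 0.3 s.
At the end, for the whole second after the job is handed in: Lever and all arches within 0.06 rad of shut, through the board's slot; the board at rest on its slotted edge on the strip (edge -3 to +29 mm from the plate's top), within 6 degrees of upright, 8 of square, and 9 mm across and 20 mm along of the strip's middle (angle between board's own z axis and vertical below 0.105 rad and angle between the x axis of board and the x axis of rack, either way round below 0.14 rad and x of board in the frame of stand_line between -0.009 and 0.009 m and y of board in the frame of stand_line between -0.02 and 0.02 m and z of board in the frame of stand_line between -0.003 and 0.029 m and value of joint each of lever, ring_front, ring_back below 0.06 rad and linear speed of board below 0.02 m/s); the robot touches nothing.
It fails at once if the board is rammed onto the rack, or a ring driven into it (over 50 N) (contact force between board and rack above 50 N).
It fails at once if the board is let fall onto the rack from more than about 3 mm (linear speed of board above 0.24 m/s and horizontal distance between board and rack below 0.03 m and contact force between the fingers and board below 0.3 N).
It fails at once if a bystander is shifted by more than 30 mm (distance of any of tin0, tin2, jar, egg_ring, mug, mill from where it was at the start of the episode above 0.03 m).
It also fails if it takes over 72 s, if anything falls off the work surface, if the arm or the gripper's body presses on something with over 40 N, if the wrist force passes 120 N, or if a joint passes its speed limit or range.

## Working session

There is one attempt and no reset: what is moved stays moved. The work goes in short steps, Python scripts to look and compute and a tool call to move; the robot and the scene stay as the last step left them, time stands still between calls to the robot, and variables do not carry over. Pictures are saved under pics/ and viewed, and the job is handed in when it is done.

Besides the shell and the picture viewer there is one more tool, called after ">>>" as name(argument=value, ...), one argument or row to a line, values as JSON. apply_moves: Moves the arm, as the interface text tells. Its arguments: {"type":"object","properties":{"series":{"type":"string"}},"required":["series"]}

```bash
ls; mkdir -p pics
cat > h.py <<'E'
import numpy as np, cv2
from station import bot
from scipy.spatial.transform import Rotation as Ro
def snap(cam,fn):
    im=bot.get_image(cam); cv2.imwrite('pics/'+fn,im[:,:,::-1]); return im
def K(cam):
    c=bot.get_calibration(cam); f=240/np.tan(np.radians(c['vfov'])/2); return f,c['cx'],c['cy'],np.array(c['R']),np.array(c['t'])
def proj(cam,X):
    f,cx,cy,R,t=K(cam); p=np.atleast_2d(X)@R.T+t; return np.c_[f*p[:,0]/p[:,2]+cx,f*p[:,1]/p[:,2]+cy]
def atz(cam,u,v,z):
    f,cx,cy,R,t=K(cam); d=R.T@np.array([(u-cx)/f,(v-cy)/f,1]); o=-R.T@t; return o+d*(z-o[2])/d[2]
E
python3 - <<'E'
from h import *
print({k:np.round(v,3) for k,v in bot.state().items()})
for c in ['scene','top','wrist']:
    snap(c,c+'0.png'); k=K(c); print(c,k[0],k[1:3],-k[3].T@k[4]); print(k[3].round(3))
for n in ['rack','board','stand','lever_bar']:
    for c in ['scene','top']:
        print(n,c,[(np.round(d['rect']),round(d['conf'],2)) for d in bot.find_in(n,c)])
E
```

```text
pics
{'time_s': np.float64(0.0), 'qpos': array([-1.213,  0.592,  0.048,  1.61 , -0.033,  0.943, -0.034]), 'joint_vel': array([ 0.001,  0.   , -0.001,  0.   ,  0.001,  0.002, -0.001]), 'joint_torque': array([-0.0000e+00, -5.4869e+01,  1.5460e+00, -1.9812e+01,  9.0000e-03,
        9.0000e-03,  0.0000e+00]), 'tcp_pos': array([0.316, 0.652, 0.23 ]), 'tcp_rot': array([ 0.223,  0.975, -0.001, -0.   ]), 'force': array([0.084, 0.708, 0.478]), 'wrist_torque': array([ 0.001,  0.049, -0.003]), 'width': np.float64(0.085)}
scene 486.71197920111 (316.0647078703621, 240.2898846176717) [1.28264402 0.7583474  0.94437272]
[[-0.76   0.65  -0.004]
 [ 0.417  0.483 -0.77 ]
 [-0.499 -0.587 -0.638]]
top 528.0751871430455 (307.4687600434285, 242.96885561677226) [ 0.41426153 -0.01709587  1.73299096]
[[-0.011 -1.    -0.012]
 [-0.991  0.013 -0.13 ]
 [ 0.13   0.01  -0.992]]
wrist 409.3409448618214 (322.2102037014373, 240.75454428172918) [0.2541209  0.68343409 0.37246083]
[[ 0.436  0.9   -0.001]
 [ 0.866 -0.419  0.271]
 [ 0.244 -0.12  -0.962]]
rack scene [(array([388., 301.,  91.,  75.]), 0.56), (array([388., 290.,  25.,  24.]), 0.55)]
rack top [(array([246., 270.,  63.,  67.]), 0.92), (array([145., 276.,  38.,  25.]), 0.21)]
board scene [(array([283., 220.,  51.,  64.]), 0.75), (array([341., 203.,  76.,  52.]), 0.66)]
board top [(array([368., 247.,  49.,  42.]), 0.94), (array([375., 329.,  66.,  57.]), 0.8)]
stand scene [(array([279., 233.,  55.,  36.]), 0.71), (array([387., 302.,  93.,  80.]), 0.44)]
stand top [(array([367., 247.,  51.,  46.]), 0.62)]
lever_bar scene [(array([408., 282.,  49.,  48.]), 0.92)]
lever_bar top [(array([244., 290.,  37.,  29.]), 0.83), (array([368., 246.,  50.,  37.]), 0.34)]
```

View pics/top0.png

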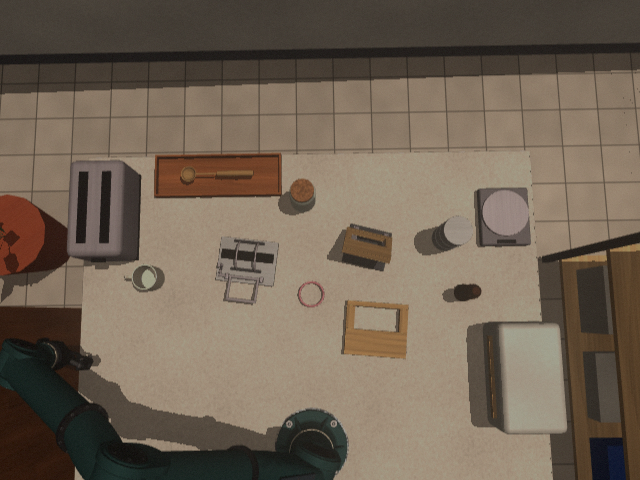

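View pics/scene0.png

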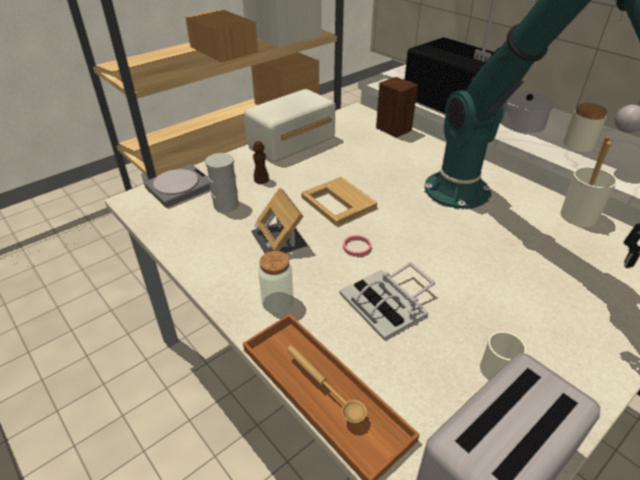

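View pics/wrist0.png

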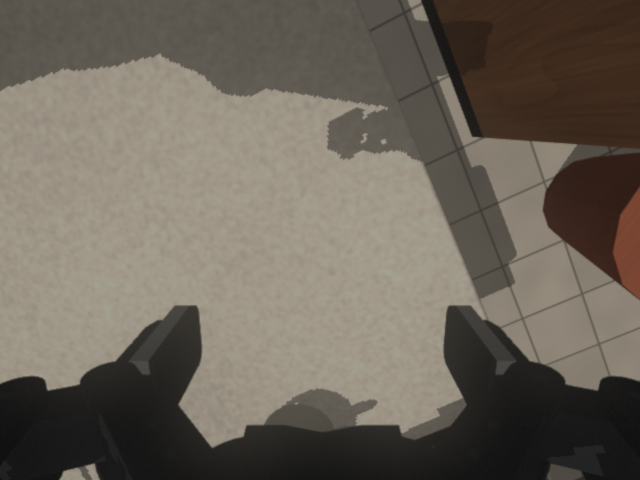

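Run:
```python
import cv2
t=cv2.imread('pics/top0.png')
a=cv2.resize(t[200:360,180:280],None,fx=5,fy=5,interpolation=cv2.INTER_CUBIC)
cv2.imwrite('pics/rk.png',cv2.resize(t[215:325,180:300],None,fx=5,fy=5,interpolation=cv2.INTER_CUBIC))
cv2.imwrite('pics/bd.png',cv2.resize(t[210:320,310:430],None,fx=5,fy=5,interpolation=cv2.INTER_CUBIC))
s=cv2.imread('pics/scene0.png')
cv2.imwrite('pics/srk.png',cv2.resize(s[230:360,310:460],None,fx=4,fy=4,interpolation=cv2.INTER_CUBIC))
cv2.imwrite('pics/sbd.png',cv2.resize(s[160:280,230:400],None,fx=4,fy=4,interpolation=cv2.INTER_CUBIC))
```

```text
(no output)
```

View pics/rk.png

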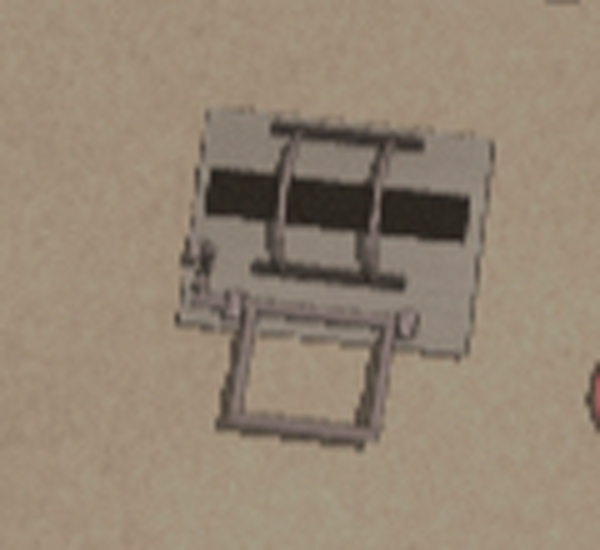

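View pics/bd.png

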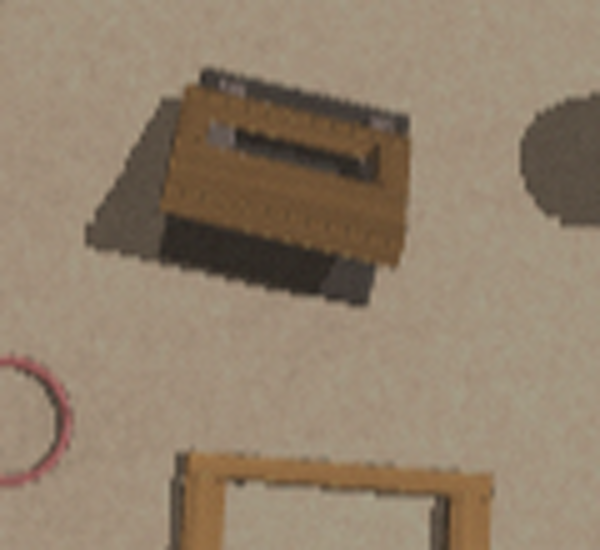

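View pics/srk.png

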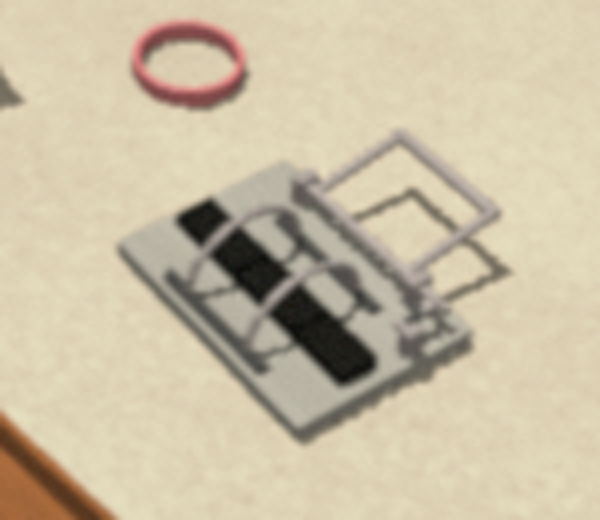

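View pics/sbd.png

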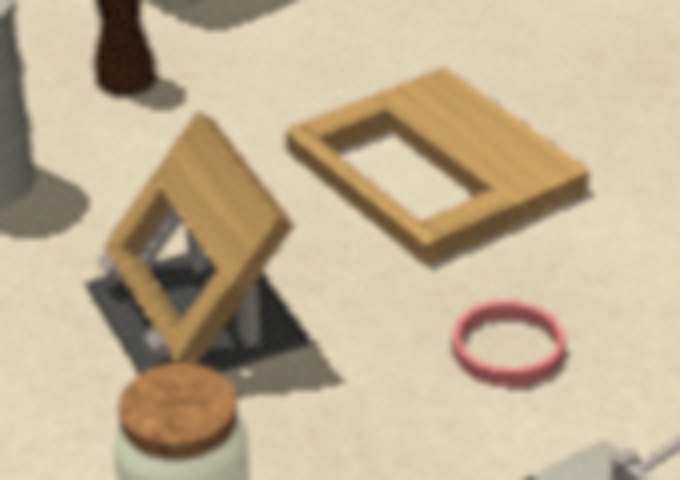

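```bash
cat > fit.py <<'E'
from h import *
from scipy.optimize import least_squares
def T(x,y,yaw,P): return np.array(P)@Ro.from_euler('z',yaw).as_matrix().T+[x,y,0]
def fit(obs,x0):
    # obs list of (cam,P,uv)
    def r(p):
        return np.concatenate([(proj(c,T(*p,[P]))[0]-uv)*w for c,P,uv,w in obs])
    s=least_squares(r,x0,loss='soft_l1'); return s.x,r(s.x).reshape(-1,2)
def crop(u,v,s,u0,v0): return np.array([(u+.5)/s-.5+u0,(v+.5)/s-.5+v0])
E
python3 - <<'E'
from fit import *
C={'TL':(.056,.095,.015),'TR':(.056,-.095,.015),'BR':(-.088,-.095,.015),'BL':(-.088,.095,.015)}
t={'TL':(207,110),'TR':(494,140),'BR':(464,352),'BL':(178,320)}
s={'TR':(118,245),'TL':(303,430),'BL':(470,338),'BR':(285,162)}
ot=[('top',C[k],crop(*t[k],5,180,215),1) for k in C]
os=[('scene',C[k],crop(*s[k],4,310,230),1) for k in C]
for o in (ot,os,ot+os):
    p,r=fit(o,[.6,.2,0]); print(p.round(4)); print(r.round(1).tolist())
p,_=fit(ot+os,[.6,.2,0])
# lever bar check
B=T(*p,[(-.146,.048,.046),(-.146,-.048,.046)])
for c,u0,v0,sc in (('top',180,215,5),('scene',310,230,4)): print(((proj(c,B)-[u0,v0]+.5)*sc-.5).round())
# board: corners top in stand: origin edge mid; board frame params x,y,z,yaw with lean 40
s40,c40=np.sin(np.radians(40)),np.cos(np.radians(40))
def bp(y,z,x): # board coords -> stand-like frame, board origin at (0,0,h)
    return (-s40*z+c40*x, y, c40*z+s40*x)
# upper face x=+.009
bc={'pl':(.075,.13,.009),'pr':(-.075,.13,.009),'sr':(-.075,0,.009),'sl':(.075,0,.009)}
bt={'pl':(163,208),'pr':(398,267),'sr':(410,130),'sl':(188,84)}
bs={'pr':(200,112),'pl':(292,225),'sr':(107,247),'sl':(183,362)}
obs=[('top',k,crop(*bt[k],5,310,210)) for k in bc]+[('scene',k,crop(*bs[k],4,230,160)) for k in bc]
def res(q,o):
    out=[]
    for c,k,uv in o:
        X=T(q[0],q[1],q[3],[bp(*[bc[k][0],bc[k][1],bc[k][2]])])+[0,0,q[2]]
        out.append(proj(c,X)[0]-uv)
    return np.concatenate(out)
for o in (obs[:4],obs[4:],obs):
    q=least_squares(res,[.65,-.15,.02,0],args=(o,)).x if len(o)>4 else least_squares(lambda a:res([a[0],a[1],.03,a[2]],o),[.65,-.15,0]).x
    print('board',q.round(4)); 
print(res(q,obs).reshape(-1,2).round(1).tolist())
top=T(q[0],q[1],q[3],[bp(0,.13,0)])+[0,0,q[2]]; print('board_top',top)
E
```

```text
[ 0.5993  0.1975 -0.1271]
[[0.0, -1.0], [-0.2, -0.4], [0.4, 0.8], [-0.2, 0.5]]
[ 0.6037  0.2047 -0.1245]
[[-0.7, 0.8], [-0.3, -0.1], [0.1, 0.1], [1.6, -1.1]]
[ 0.601   0.2009 -0.1235]
[[-1.1, -1.3], [-1.3, -1.0], [-0.5, 0.2], [-1.2, 0.1], [-1.1, -0.7], [-0.6, -1.4], [-0.3, -1.1], [1.1, -2.5]]
[[224. 416.]
 [373. 433.]]
[[496. 214.]
 [397. 131.]]
board [ 0.6587 -0.1976 -0.2434]
board [ 0.665  -0.1878 -0.244 ]
board [ 0.6591 -0.1976  0.0218 -0.242 ]
[[-0.2, -1.7], [0.9, -2.3], [-0.6, 3.1], [-1.2, 2.0], [-1.6, -1.3], [0.1, 0.5], [0.2, 0.5], [0.2, 0.0]]
board_top [[ 0.57798141 -0.17757615  0.1214049 ]]
```

```bash
cat > go.py <<'E'
from h import *
def goto(pos,yang):
    "delta in tool axes to reach world pos with tool y at world angle yang (deg)"
    s=bot.state(); R=Ro.from_quat(s['tcp_rot']).as_matrix()
    d=R.T@(np.array(pos)-s['tcp_pos']); a=np.degrees(np.arctan2(R[1,1],R[0,1]))
    turn=-(yang-a); turn=(turn+90)%180-90
    print('tcp',np.round(s['tcp_pos'],4),'yang',round(a,2),'delta tool mm',(d*1000).round(1),'turn',round(turn,2),'R tilt',R[:,2].round(4))
E
python3 -c "
from go import *
goto([.48,.21,.23],-7.1)"
```

```text
tcp [0.3159 0.6526 0.2313] yang 64.17 delta tool mm [-340.5 -326.9    1.3] turn 71.27 R tilt [ 1.e-04  0.e+00 -1.e+00]
```

>>> apply_moves(
  series="0 -0.034 -0.033 0 7; 0 -0.07 -0.065 0 14; 0 -0.1 -0.1 0 21; 0 -0.14 -0.13 0 28; 0 -0.17 -0.165 0 35; 0 -0.205 -0.195 0 42; 0 -0.24 -0.23 0 49; 0 -0.27 -0.26 0 56; 0 -0.305 -0.295 0 63; 0 -0.34 -0.327 0 70",
)

```text
time_s: 1.38
tcp_pos: [0.4603, 0.2602, 0.2318]
tcp_rot: [0.744, 0.668, 0.0, -0.0]
force: [0.8, 0.4, 0.2]
width: 0.0425
```

Run:
```python
from go import *
snap('wrist','w1.png')
goto([.48,.21,.23],-7.1)
print(bot.state()['qpos'].round(3), bot.state()['time_s'])
P=np.array([0.601,.2009]);
from fit import T
print(proj('wrist',T(.601,.2009,-.1235,[(.056,.095,.015),(.056,-.095,.015),(-.088,-.095,.015),(-.088,.095,.015),(-.146,.048,.046),(-.146,-.048,.046)])).round())
```

```text
tcp [0.4638 0.2497 0.2321] yang -7.1 delta tool mm [-37.4  21.    2.4] turn -0.0 R tilt [ 0.0028 -0.0054 -1.    ]
[-0.912  0.366  0.427  2.066 -0.21   0.75  -0.48 ] 1.4333
[[554. 132.]
 [524. 333.]
 [377. 334.]
 [385. 132.]
 [316. 193.]
 [317. 303.]]
```

View pics/w1.png

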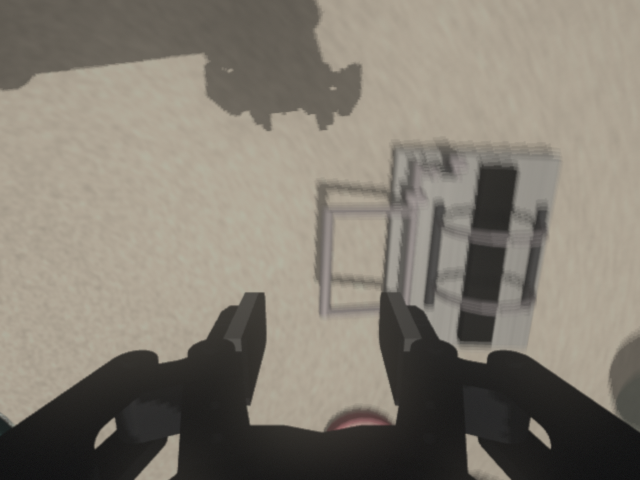

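>>> apply_moves(
  series="0 -0.01 0.02 0 0; 0 -0.01 0.04 0 0; 0 -0.01 0.05 0 0; 0 -0.01 0.05 0 0; 0 -0.01 0.05 0 0; 0 -0.01 0.05 0 0",
)

```text
time_s: 1.93
tcp_pos: [0.5074, 0.2478, 0.231]
tcp_rot: [0.742, 0.671, -0.001, -0.001]
force: [0.6, 0.4, -0.5]
width: 0.043
```

Run:
```python
from go import *
from fit import T
im=snap('wrist','w2.png')
print(bot.state()['tcp_pos'],bot.state()['joint_vel'].round(3))
P=proj('wrist',T(.601,.2009,-.1235,[(.056,.095,.015),(.056,-.095,.015),(-.088,-.095,.015),(-.088,.095,.015),(-.146,.048,.046),(-.146,-.048,.046)]))
print(P.round())
im=im.copy()
for p in P: cv2.circle(im,tuple(int(v) for v in p),3,(255,0,0),1)
cv2.imwrite('pics/w2c.png',cv2.resize(im[90:390,240:640],None,fx=2,fy=2)[:,:,::-1])
```

```text
[0.5072311  0.24780705 0.23097492] [-0.002 -0.003  0.003  0.002  0.001 -0.001  0.001]
[[506. 142.]
 [478. 342.]
 [330. 339.]
 [337. 138.]
 [264. 198.]
 [266. 307.]]
```

View pics/w2c.png

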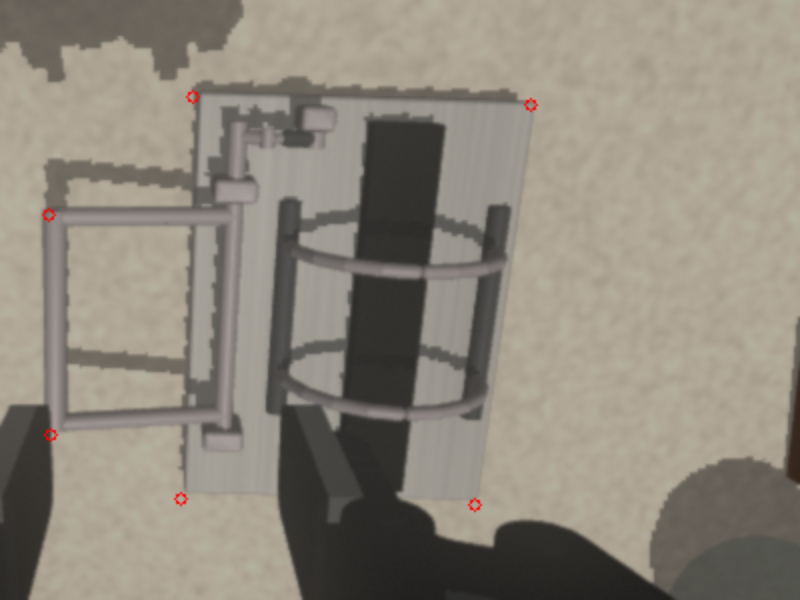

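Run:
```python
from go import *
from fit import *
o=[('wrist',P,crop(*uv,2,240,90),1) for P,uv in [((-.088,.095,.015),(200,93)),((.056,.095,.015),(531,102)),((.056,-.095,.015),(480,500)),((-.088,-.095,.015),(184,492)),((-.146,.045,.046),(55,215)),((-.146,-.045,.046),(59,421))]]
p,r=fit(o,[.6,.2,-.12]); print(p.round(4),r.round(1).tolist())
x,y,a=p
for P in [(-.146,0,.046),(-.096,0,.102)]:
    print(T(x,y,a,[P]))
bp=T(x,y,a,[(-.146,0,0)])[0]
goto([bp[0],bp[1],.08],np.degrees(a))
```

```text
[ 0.6033  0.2029 -0.1284] [[0.0, -1.4], [3.9, -0.9], [-0.1, 0.6], [0.2, 0.8], [-0.3, 0.4], [-1.4, 0.4]]
[[0.45849895 0.22162959 0.046     ]]
[[0.50808764 0.2152294  0.102     ]]
tcp [0.5072 0.2478 0.231 ] yang -5.71 delta tool mm [-30.9 -45.6 151.1] turn 1.65 R tilt [-0.0017 -0.     -1.    ]
```

>>> apply_moves(
  series="0 -0.01 -0.015 0.03 1.7; 0 -0.02 -0.03 0.06 1.7; 0 -0.031 -0.0465 0.095 1.7; 0 -0.031 -0.0465 0.13 1.7; 0 -0.031 -0.0465 0.15 1.7; 0 -0.031 -0.0465 0.15 1.7; 0 -0.031 -0.0465 0.15 1.7",
)

```text
time_s: 2.57
tcp_pos: [0.4582, 0.2211, 0.0809]
tcp_rot: [0.752, 0.66, -0.001, -0.0]
force: [0.2, 0.1, 0.1]
width: 0.043
```

Run:
```python
from go import *
im=snap('wrist','w3.png')
goto([.457,.2215,.03],-7.3)
```

```text
tcp [0.4594 0.2214 0.0819] yang -7.48 delta tool mm [-0.2 -2.4 51.9] turn -0.18 R tilt [ 3.e-04  4.e-04 -1.e+00]
```

View pics/w3.png

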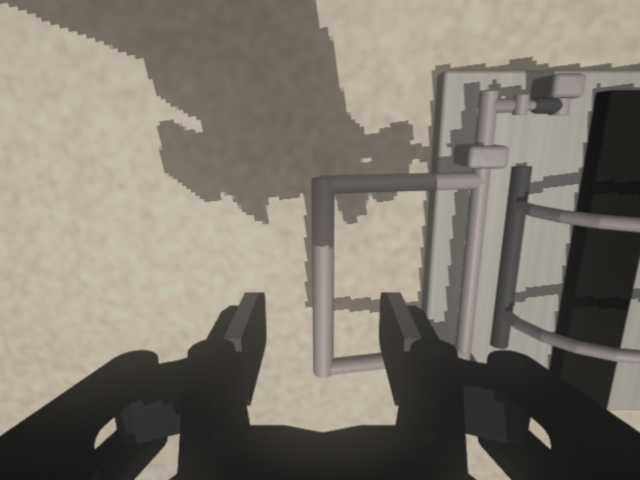

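>>> apply_moves(
  series="0 0 -0.001 0.02 0; 0 0 -0.001 0.04 0; 0 0 -0.001 0.052 0; 0 0 -0.001 0.052 0; -1 0 -0.001 0.052 0; -1 0 -0.001 0.052 0; -1 0 -0.001 0.052 0; -1 0 -0.001 0.052 0; -1 0 -0.001 0.052 0",
)

```text
time_s: 3.37
tcp_pos: [0.4581, 0.2217, 0.0309]
tcp_rot: [0.752, 0.66, 0.001, -0.001]
force: [-2.8, 0.4, 5.8]
width: 0.0078
```

Run:
```python
from go import *
s=bot.state();print(s['force'].round(2),s['width'],s['time_s'],s['tcp_pos'])
# arc deltas
for k in range(0,13):
    a=.2+1.05*k/11
    print(k, 'y',round(1000*.075*(np.cos(.2)-np.cos(a)),1),'z',round(-1000*.075*(np.sin(a)-np.sin(.2)),1))
```

```text
[-2.78  0.41  5.85] 0.007769192356994808 3.3667 [0.4580946  0.22173435 0.03088159]
0 y 0.0 z -0.0
1 y 1.8 z -6.9
2 y 4.2 z -13.7
3 y 7.2 z -20.2
4 y 10.8 z -26.3
5 y 15.1 z -32.1
6 y 19.8 z -37.5
7 y 25.0 z -42.3
8 y 30.7 z -46.7
9 y 36.8 z -50.5
10 y 43.2 z -53.7
11 y 49.9 z -56.3
12 y 56.7 z -58.2
```

>>> apply_moves(
  series="-1 0 0.0018 -0.0069 0; -1 0 0.0042 -0.0137 0; -1 0 0.0072 -0.0202 0; -1 0 0.0108 -0.0263 0; -1 0 0.0151 -0.0321 0; -1 0 0.0198 -0.0375 0; -1 0 0.025 -0.0423 0; -1 0 0.0307 -0.0467 0; -1 0 0.0368 -0.0505 0; -1 0 0.0432 -0.0537 0",
)

```text
time_s: 4.2
tcp_pos: [0.4967, 0.217, 0.0849]
tcp_rot: [0.751, 0.66, -0.003, -0.004]
force: [-9.0, 3.9, 19.4]
width: 0.0074
```

>>> apply_moves(
  series="-1 0 0.0035 -0.0015 0; -1 0 0.0068 -0.003 0; -1 0 0.0075 -0.003 0; -1 0 0.0075 -0.003 0",
)

```text
time_s: 4.53
tcp_pos: [0.5077, 0.2158, 0.0888]
tcp_rot: [0.752, 0.659, 0.0, -0.002]
force: [-7.4, 3.5, 14.2]
width: 0.0075
```

Run:
```python
from go import *
im=snap('wrist','w4.png')
s=bot.state();print(s['force'].round(2),s['width'],s['time_s'],s['tcp_pos'])
im=snap('scene','s4.png');cv2.imwrite('pics/s4c.png',cv2.resize(im[200:360,290:490],None,fx=4,fy=4)[:,:,::-1])
```

```text
[-6.53  3.45 14.69] 0.0073815945152721245 4.5833 [0.50764668 0.21575853 0.08880232]
```

View pics/w4.png

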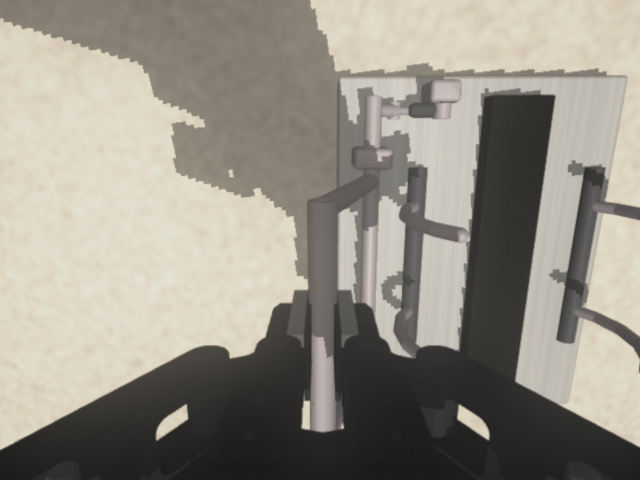

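View pics/s4c.png

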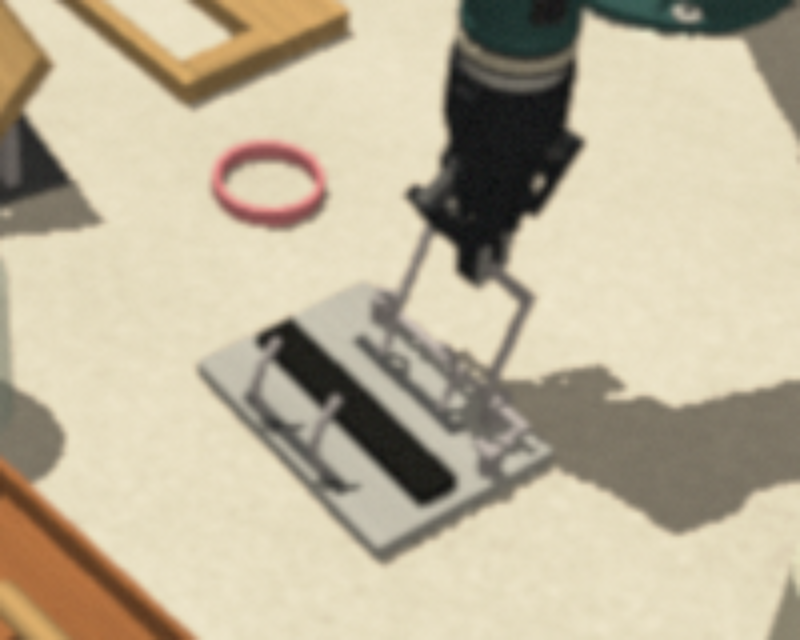

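>>> apply_moves(
  series="-0.3 0 0 0 0; -0.3 0 0 0 0; -0.3 0 0 0 0; -0.3 0 0 0 0; -0.3 0 0 -0.03 0; -0.3 0 0 -0.06 0; -0.3 0 0 -0.1 0; -0.3 0 0 -0.14 0; -0.3 0 0 -0.14 0; -0.3 0 0 -0.14 0",
)

```text
time_s: 5.47
tcp_pos: [0.5107, 0.2145, 0.2287]
tcp_rot: [0.752, 0.659, 0.003, 0.001]
force: [-0.5, 0.4, -0.1]
width: 0.0297
```

Run:
```python
from go import *
im=snap('wrist','w5.png')
s=bot.state();print(s['force'].round(2),s['width'],s['time_s'],s['tcp_pos'])
goto([.5,-.06,.26],-13.9)
from fit import T
print(T(.6591,-.1976,-.242,[(-.1,0,0)]))
```

```text
[-0.16 -0.37 -0.58] 0.029876418085325315 5.5167 [0.50910024 0.21409464 0.22682361]
tcp [0.5091 0.2141 0.2268] yang -7.56 delta tool mm [-272.9   27.1  -33.4] turn 6.34 R tilt [ 1.7e-03  8.0e-04 -1.0e+00]
[[ 0.56201394 -0.17363552  0.        ]]
```

View pics/w5.png

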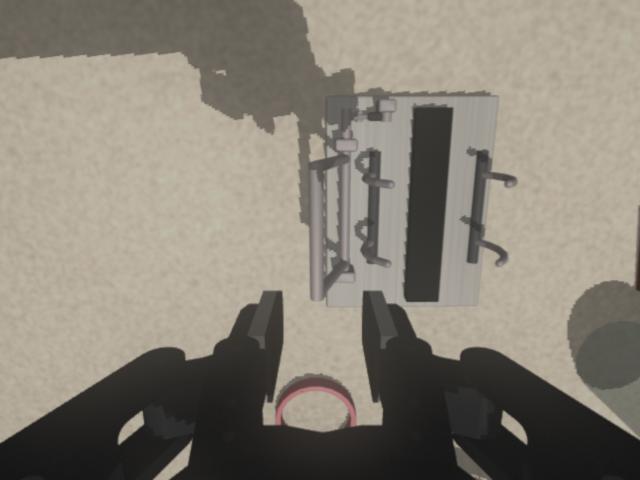

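Run:
```python
from go import *
from fit import *
im=cv2.imread('pics/w5.png')
cv2.imwrite('pics/w5c.png',cv2.resize(im[85:315,300:520],None,fx=2.6,fy=2.6,interpolation=cv2.INTER_CUBIC))
c=[((-.088,.095),(326,96)),((.056,.095),(498,96.5)),((.056,-.095),(477,306)),((-.088,-.095),(327.5,304.5))]
s=[((-.015,.085),(412.5,107)),((.015,.085),(453.5,108)),((.015,-.085),(438,301.5)),((-.015,-.085),(404,301))]
def r(p):
    out=[proj('wrist',T(*p[:3],[(*P,.015)]))[0]-uv for P,uv in c]
    out+=[proj('wrist',T(*p[:3],[(*P,.015+p[3])]))[0]-uv for P,uv in s]
    return np.concatenate(out)
f=least_squares(r,[.6,.2,-.12,.01],loss='soft_l1'); print(f.x.round(4)); print(r(f.x).reshape(-1,2).round(1).tolist())
```

```text
[ 0.5993  0.2015 -0.1285  0.0062]
[[-1.2, -0.7], [3.0, -1.9], [1.1, 2.2], [-2.3, 4.5], [2.6, 0.5], [-1.3, -0.6], [-0.9, -0.2], [0.6, 0.5]]
```

View pics/w5c.png

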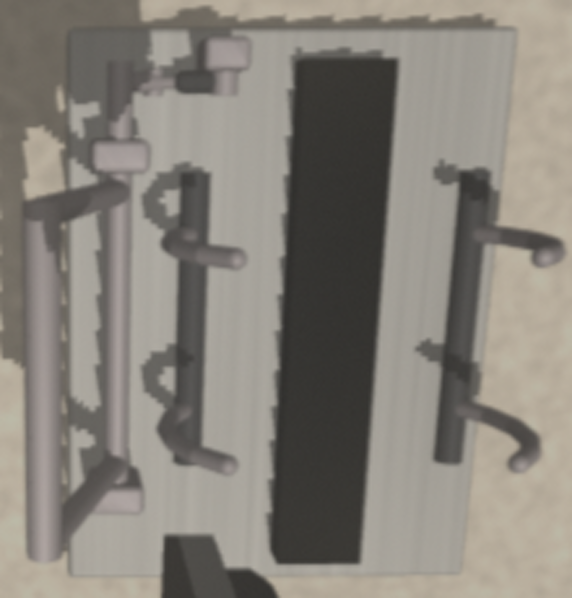

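>>> apply_moves(
  series="0.1 -0.035 0.005 -0.02 1; 0.1 -0.07 0.01 -0.035 2; 0.1 -0.11 0.02 -0.035 3; 0.1 -0.15 0.03 -0.035 4; 0.1 -0.19 0.04 -0.035 5; 0.1 -0.23 0.05 -0.035 6.3; 0.1 -0.27 0.06 -0.035 6.3; 0.1 -0.3 0.07 -0.035 6.3; 0.1 -0.32 0.08 -0.035 6.3; 0.1 -0.33 0.085 -0.035 6.3",
)

```text
time_s: 6.35
tcp_pos: [0.5486, -0.1283, 0.2594]
tcp_rot: [0.789, 0.615, -0.002, -0.0]
force: [-0.5, -0.4, 0.1]
width: 0.047
```

>>> apply_moves(
  series="0.1 0 0 0 0; 0.1 0 0 0 0; 0.1 0 0 0 0; 0.1 0 0 0 0",
)

```text
time_s: 6.68
tcp_pos: [0.5493, -0.1214, 0.2604]
tcp_rot: [0.786, 0.618, -0.0, -0.001]
force: [0.2, -0.8, -0.2]
width: 0.0468
```

Run:
```python
from go import *
im=snap('wrist','w6.png')
s=bot.state();print(s['force'].round(2),s['width'],s['time_s'],s['tcp_pos'])
goto([.578,-.1776,.2],-13.9)
```

```text
[0.25 0.81 1.22] 0.047101869977188376 6.7333 [ 0.54942342 -0.12167334  0.26060804]
tcp [ 0.5494 -0.1217  0.2606] yang -13.64 delta tool mm [-47.7  41.   60.5] turn 0.26 R tilt [-0.001   0.0011 -1.    ]
```

View pics/w6.png

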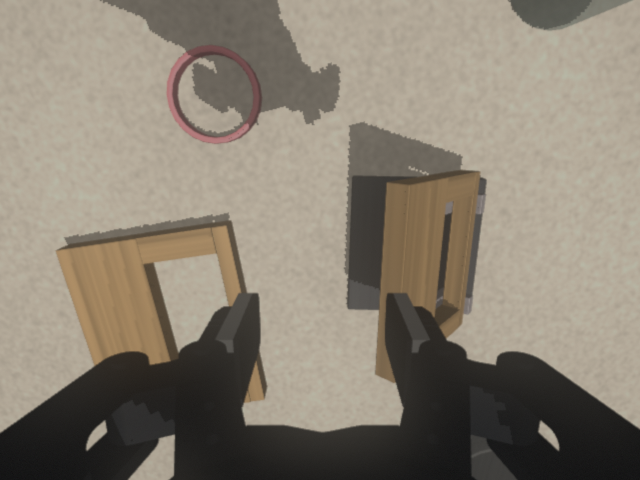

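Run:
```python
from go import *
im=cv2.imread('pics/w6.png')
cv2.imwrite('pics/w6c.png',cv2.resize(im[155:405,340:500],None,fx=3,fy=2.4,interpolation=cv2.INTER_CUBIC))
```

```text
(no output)
```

View pics/w6c.png

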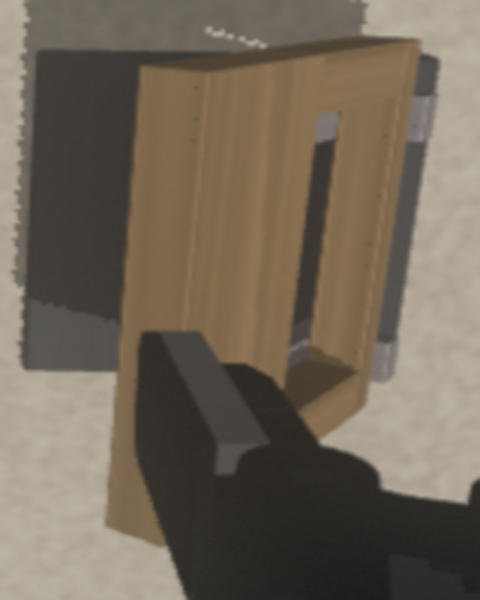

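```bash
cat > bf.py <<'E'
from fit import *
def bpts(q,P):
    # q: x,y,z of origin, yaw, lean(rad, top toward -x)
    R=Ro.from_euler('z',q[3])*Ro.from_euler('y',-q[4]); return R.apply(np.array(P))+q[:3]
def bfit(obs,q0,free=(0,1,2,3,4)):
    q0=np.array(q0,float)
    def full(a): q=q0.copy(); q[list(free)]=a; return q
    def r(a): return np.concatenate([proj(c,bpts(full(a),[P]))[0]-uv for c,P,uv in obs])
    s=least_squares(r,q0[list(free)],loss='soft_l1'); return full(s.x),r(s.x).reshape(-1,2)
E
python3 - <<'E'
from bf import *
P=[(-.009,.075,.13),(.009,.075,.13),(-.009,-.075,.13),(.009,-.075,.13),(.009,.075,0),(.009,-.075,0)]
U=[(387,183),(409.3,185),(375.7,374.6),(394,382.5),(479.7,172.5),(462,323.7)]
o=[('wrist',p,np.array(u)) for p,u in zip(P,U)]
for fr in [(0,1,2,3,4),(0,1,2,3),(0,1,3)]:
    q,r=bfit(o,[.659,-.197,.03,-.242,.698],fr); print(q.round(4),r.round(1).tolist()); print(bpts(q,[(0,0,.13),(-.009,0,.13),(.009,0,0)]).round(4).tolist())
E
```

```text
[ 0.6683 -0.1964  0.0268 -0.2564  0.6987] [[-0.7, -0.0], [0.5, 0.7], [-0.8, -0.9], [0.9, 0.4], [0.3, -0.6], [-0.3, 0.1]]
[[0.5874, -0.1752, 0.1264], [0.5807, -0.1735, 0.1206], [0.6749, -0.1982, 0.0326]]
[ 0.6682 -0.1964  0.0268 -0.2564  0.698 ] [[-0.6, -0.0], [0.5, 0.7], [-0.8, -0.8], [0.9, 0.4], [0.3, -0.6], [-0.3, 0.1]]
[[0.5874, -0.1752, 0.1264], [0.5807, -0.1734, 0.1206], [0.6749, -0.1981, 0.0326]]
[ 0.6677 -0.1953  0.03   -0.2564  0.698 ] [[-1.0, -0.8], [0.4, -0.1], [-1.3, 0.5], [0.7, 1.8], [0.8, -1.3], [0.0, 0.7]]
[[0.5869, -0.1741, 0.1296], [0.5802, -0.1723, 0.1238], [0.6743, -0.197, 0.0358]]
```

Run:
```python
from bf import *
from go import goto
q=np.array([.6677,-.1955,.030,-.2564,.698]); d=np.array([np.cos(q[3]),np.sin(q[3])])
def cfg(th,m,h=.038):
    f=(40-th)/40; o=np.array([-.005*f,.030+.003*f]); t=np.radians(th)
    low=o[0]-.13*np.sin(t)-.009*np.cos(t)
    hz=o[1]+.13*np.cos(t)+.009*np.sin(t)
    hs=o[0]-.13*np.sin(t)+.009*np.cos(t)+h*np.tan(t)
    w=hs-low+2*m; c=(hs+low)/2; tip=hz-h
    return c,w,tip-.013*w/.085
c0,w0,z0=cfg(40,.007)
print('start world',q[:2]+c0*d,z0,w0)
for th in range(40,-1,-4):
    m=.003+.004*th/40
    c,w,z=cfg(th,m); print(th,'g',round(w/.0425-1,2),'dy',round(1000*(c-c0),1),'dz',round(-1000*(z-z0),1))
goto([*(q[:2]+c0*d),.17],np.degrees(q[3]))
```

```text
start world [ 0.60229104 -0.1783517 ] 0.08824416471039401 0.05967458596087824
40 g 0.4 dy 0.0 dz -0.0
36 g 0.3 dy 4.5 dz -6.0
32 g 0.21 dy 9.6 dz -11.5
28 g 0.12 dy 15.2 dz -16.4
24 g 0.04 dy 21.2 dz -20.6
20 g -0.04 dy 27.6 dz -24.3
16 g -0.12 dy 34.2 dz -27.3
12 g -0.2 dy 41.1 dz -29.7
8 g -0.28 dy 48.2 dz -31.4
4 g -0.35 dy 55.4 dz -32.6
0 g -0.44 dy 62.6 dz -33.1
tcp [ 0.5494 -0.1217  0.2606] yang -13.64 delta tool mm [-42.7  64.9  90.5] turn 1.06 R tilt [-0.001   0.0011 -1.    ]
```

>>> apply_moves(
  series="0.4 -0.02 0.03 0.03 1; 0.4 -0.043 0.06 0.06 1; 0.4 -0.043 0.065 0.08 1; 0.4 -0.043 0.065 0.08 1; 0.4 -0.043 0.065 0.08 1; 0.4 -0.043 0.065 0.08 1; 0.4 -0.043 0.065 0.08 1",
)

```text
time_s: 7.32
tcp_pos: [0.6028, -0.18, 0.1825]
tcp_rot: [0.792, 0.611, 0.001, 0.0]
force: [-0.6, -0.4, 0.2]
width: 0.0597
```

Run:
```python
from go import *
im=snap('wrist','w7.png'); snap('scene','s7.png')
goto([.6023,-.17835,.088],-14.7); print(bot.state()['width'])
```

```text
tcp [ 0.6029 -0.1803  0.1826] yang -14.75 delta tool mm [ 1.7 -1.3 94.6] turn -0.05 R tilt [ 2.3e-03  3.0e-04 -1.0e+00]
0.05980187947983115
```

View pics/w7.png

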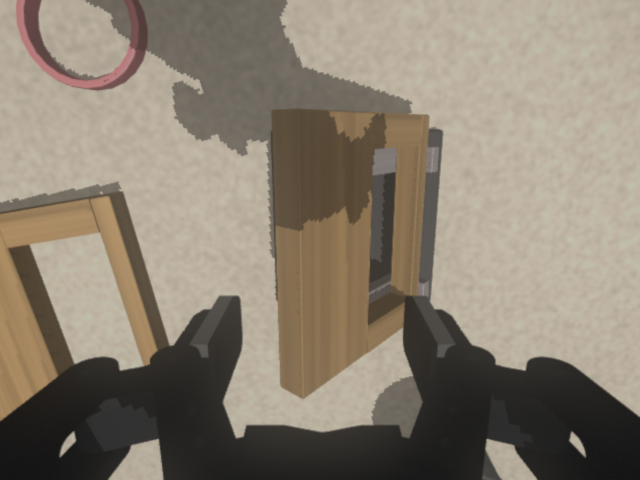

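>>> apply_moves(
  series="0.4 0.001 -0.001 0.02 0; 0.4 0.0015 -0.001 0.04 0; 0.4 0.0015 -0.001 0.055 0; 0.4 0.0015 -0.001 0.07 0; 0.4 0.0015 -0.001 0.085 0; 0.4 0.0015 -0.001 0.094 0; 0.4 0.0015 -0.001 0.094 0; 0.4 0.0015 -0.001 0.094 0",
)

```text
time_s: 8.08
tcp_pos: [0.602, -0.1793, 0.0875]
tcp_rot: [0.792, 0.61, 0.0, 0.0]
force: [-0.2, -0.3, -0.5]
width: 0.0596
```

Run:
```python
from go import *
im=snap('wrist','w8.png'); im=snap('scene','s8.png')
cv2.imwrite('pics/s8c.png',cv2.resize(im[120:280,200:400],None,fx=4,fy=4)[:,:,::-1])
s=bot.state();print(s['force'].round(2),s['width'],s['tcp_pos'])
```

```text
[0.55 0.73 0.48] 0.06005916459887872 [ 0.60271329 -0.17980681  0.08824765]
```

View pics/w8.png

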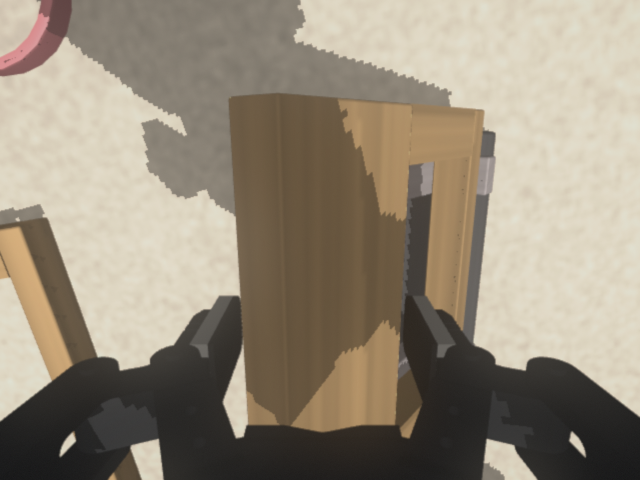

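View pics/s8c.png

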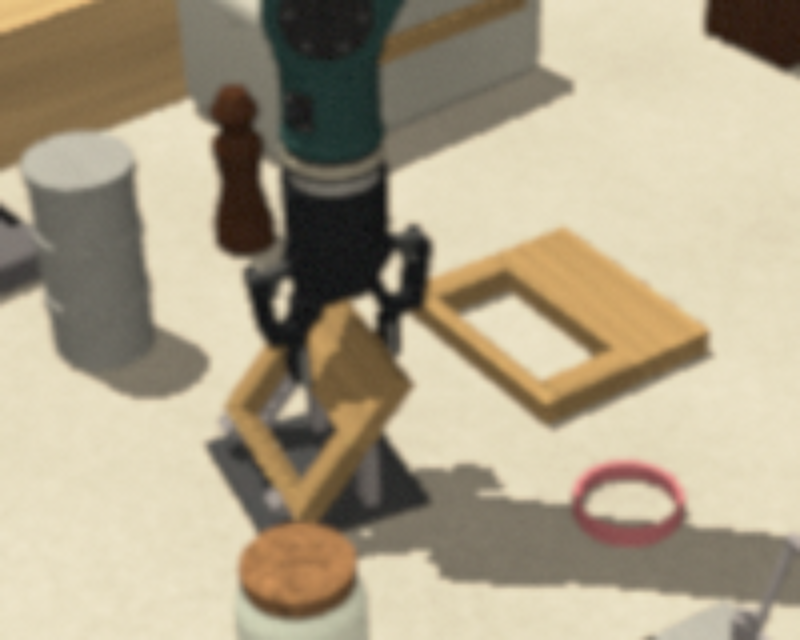

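>>> apply_moves(
  series="0.35 0 0.002 -0.003 0; 0.3 0 0.0045 -0.006 0; 0.26 0 0.007 -0.009 0; 0.21 0 0.0096 -0.0115 0; 0.17 0 0.0124 -0.014 0; 0.12 0 0.0152 -0.0164 0; 0.08 0 0.018 -0.0185 0; 0.04 0 0.0212 -0.0206 0; 0 0 0.0244 -0.0225 0; -0.04 0 0.0276 -0.0243 0",
)

```text
time_s: 9.02
tcp_pos: [0.6296, -0.1869, 0.1116]
tcp_rot: [0.792, 0.61, 0.0, 0.001]
force: [-1.6, -0.2, 0.0]
width: 0.0412
```

Run:
```python
from go import *
im=snap('wrist','w9.png'); im=snap('scene','s9.png')
cv2.imwrite('pics/s9c.png',cv2.resize(im[120:280,200:400],None,fx=4,fy=4)[:,:,::-1])
s=bot.state();print(s['force'].round(2),s['width'],s['tcp_pos'])
```

```text
[-0.41  0.29  1.1 ] 0.040740419674524964 [ 0.63019957 -0.18701187  0.11175673]
```

View pics/s9c.png

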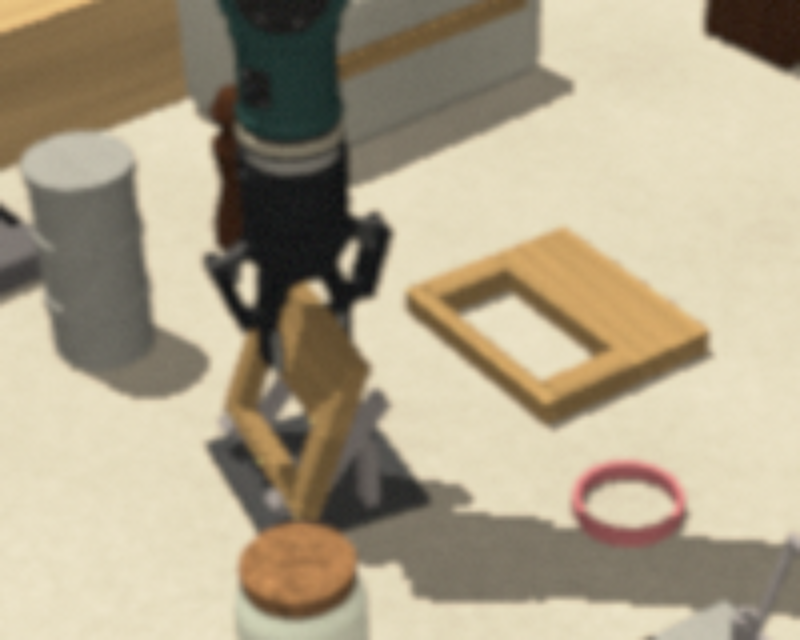

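View pics/w9.png

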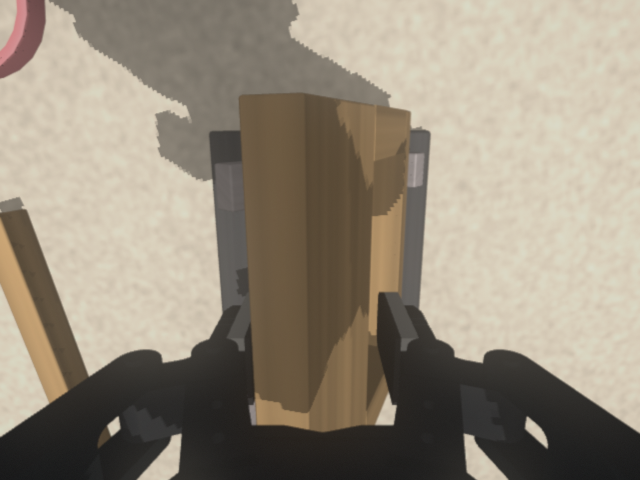

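>>> apply_moves(
  series="-0.08 0 0.0033 -0.0015 0; -0.12 0 0.0066 -0.003 0; -0.16 0 0.01 -0.0042 0; -0.2 0 0.0135 -0.0054 0; -0.24 0 0.017 -0.0063 0; -0.28 0 0.0206 -0.0071 0; -0.32 0 0.0242 -0.0077 0; -0.36 0 0.0278 -0.0083 0; -0.4 0 0.0314 -0.0086 0; -0.44 0 0.035 -0.0088 0",
)

```text
time_s: 9.95
tcp_pos: [0.6629, -0.1957, 0.1201]
tcp_rot: [0.792, 0.61, 0.0, 0.0]
force: [-0.0, 0.3, -0.5]
width: 0.0242
```

Run:
```python
from go import *
im=snap('wrist','w10.png'); im=snap('scene','s10.png')
cv2.imwrite('pics/s10c.png',cv2.resize(im[120:280,200:400],None,fx=4,fy=4)[:,:,::-1])
s=bot.state();print(s['force'].round(2),s['width'],s['tcp_pos'])
```

```text
[1.23 1.06 0.01] 0.023867832800435324 [ 0.66342173 -0.19577911  0.1201952 ]
```

View pics/s10c.png

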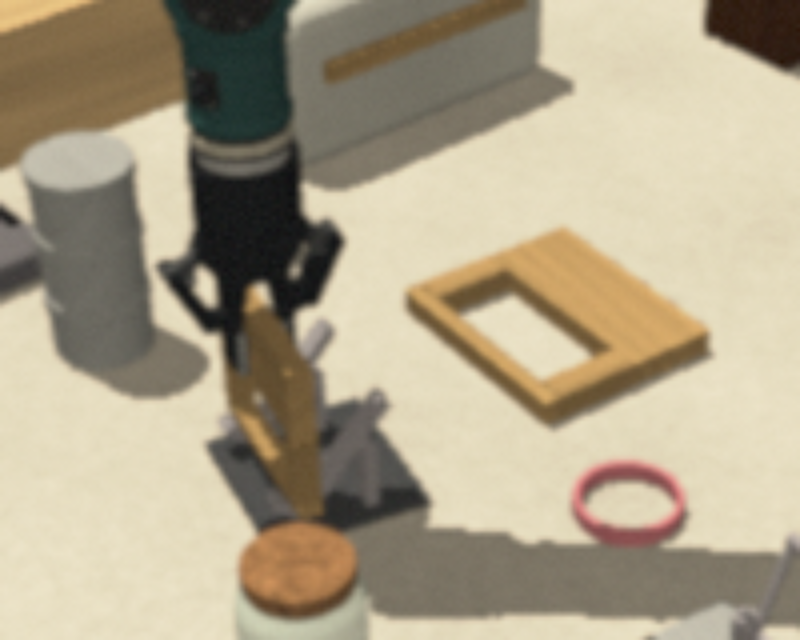

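View pics/w10.png

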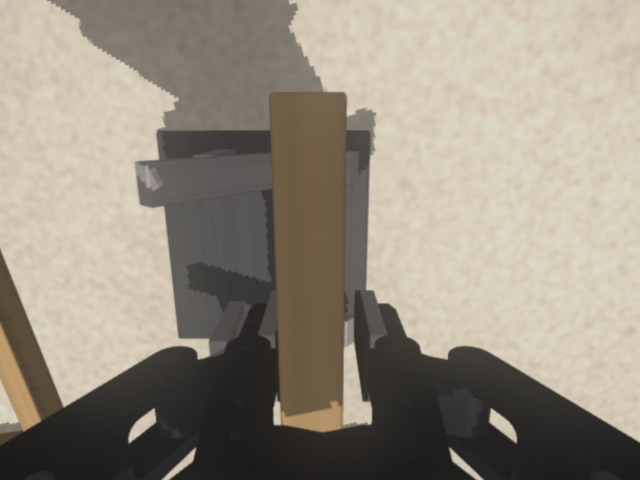

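>>> apply_moves(
  series="-0.6 0 -0.001 0 0; -1 0 -0.001 0 0; -1 0 -0.001 0 0; -1 0 -0.001 0 0; -1 0 -0.001 0 0",
)

```text
time_s: 10.47
tcp_pos: [0.6619, -0.1954, 0.1203]
tcp_rot: [0.792, 0.61, 0.0, 0.0]
force: [0.5, -0.7, -0.0]
width: 0.0174
```

Run:
```python
from go import *
s=bot.state();print(s['force'].round(2),s['wrist_torque'].round(2),s['width'],s['tcp_pos'])
```

```text
[ 0.45 -0.7  -0.04] [-0.13 -0.44  0.06] 0.017360054474827805 [ 0.66185401 -0.19543797  0.12025812]
```

>>> apply_moves(
  series="-1 0 0 -0.005 0; -1 0 0 -0.012 0; -1 0 0 -0.022 0; -1 0 0 -0.035 0; -1 0 0 -0.05 0; -1 0 0 -0.065 0; -1 0 0 -0.08 0; -1 0 0 -0.095 0; -1 0 0 -0.1 0; -1 0 0 -0.1 0",
)

```text
time_s: 11.3
tcp_pos: [0.6625, -0.196, 0.2228]
tcp_rot: [0.792, 0.61, 0.001, 0.002]
force: [-0.2, 0.5, -2.6]
width: 0.0175
```

Run:
```python
from go import *
s=bot.state();print(s['force'].round(2),s['wrist_torque'].round(2),s['width'],s['tcp_pos'])
im=snap('wrist','w11.png'); im=snap('scene','s11.png')
cv2.imwrite('pics/s11c.png',cv2.resize(im[120:280,200:400],None,fx=4,fy=4)[:,:,::-1])
goto([.601,.2015,.225],np.degrees(-.1275))
```

```text
[-0.21  0.5  -2.57] [-0.01  0.01 -0.  ] 0.017475540607441938 [ 0.6624892  -0.19599906  0.22282197]
tcp [ 0.6611 -0.1951  0.2202] yang -14.83 delta tool mm [ 368.  -159.6   -4.6] turn -7.52 R tilt [-2.e-04  4.e-04 -1.e+00]
```

View pics/s11c.png

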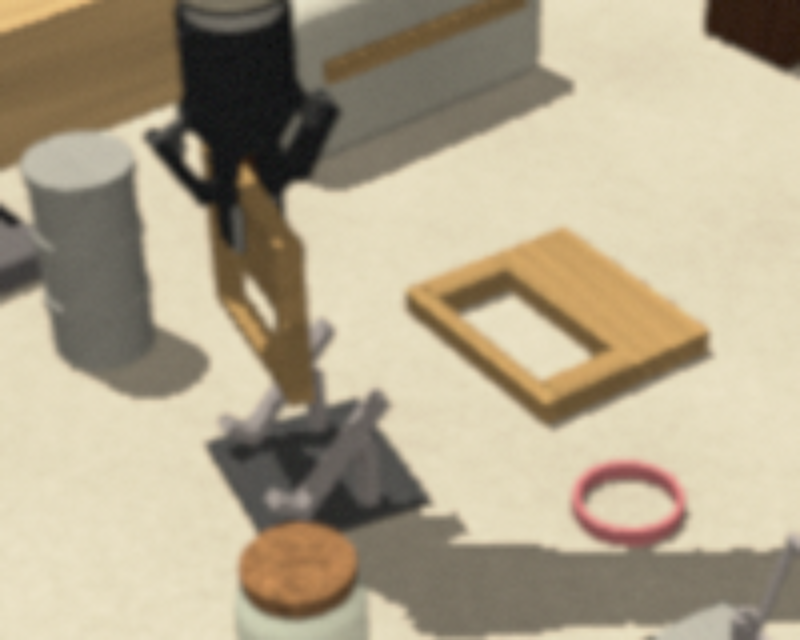

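View pics/w11.png

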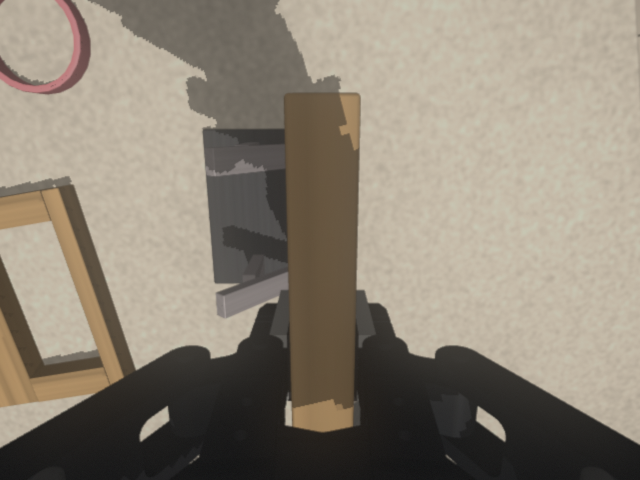

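Run:
```python
from go import *
s=bot.state();R=Ro.from_quat(s['tcp_rot']).as_matrix()
for dz in (.038,.043,.048):
    for uv in [(285,94),(360,94),(290,330),(357,330)]:
        X=atz('wrist',*uv,s['tcp_pos'][2]+dz); print(dz,((R.T@(X-s['tcp_pos']))*1000).round(1))
```

```text
0.038 [ 77.1  -9.2 -38. ]
0.038 [ 77.1   8.8 -38. ]
0.038 [ 14.5  -9.3 -38. ]
0.038 [ 14.5   9.5 -38. ]
0.043 [ 76.8  -8.7 -43. ]
0.043 [ 76.8   8.4 -43. ]
0.043 [ 17.2  -8.9 -43. ]
0.043 [ 17.1   9.  -43. ]
0.048 [ 76.4  -8.3 -48. ]
0.048 [ 76.4   7.9 -48. ]
0.048 [ 19.8  -8.5 -48. ]
0.048 [ 19.8   8.6 -48. ]
```

>>> apply_moves(
  series="-1 0.015 -0.006 -0.005 -1; -1 0.04 -0.017 -0.01 -2; -1 0.075 -0.032 -0.015 -3; -1 0.11 -0.048 -0.015 -4; -1 0.145 -0.063 -0.015 -5; -1 0.18 -0.078 -0.015 -6; -1 0.215 -0.093 -0.015 -7; -1 0.25 -0.108 -0.015 -7.5; -1 0.285 -0.124 -0.015 -7.5; -1 0.315 -0.137 -0.015 -7.5",
)

```text
time_s: 12.23
tcp_pos: [0.6073, 0.1486, 0.2341]
tcp_rot: [0.75, 0.662, -0.001, -0.001]
force: [1.0, 0.7, -2.0]
width: 0.0174
```

Run:
```python
from go import *
goto([.601,.1995,.225],np.degrees(-.1275))
```

```text
tcp [0.6073 0.1486 0.2341] yang -7.13 delta tool mm [ 49.7 -12.6   9.2] turn 0.18 R tilt [-0.003   0.0011 -1.    ]
```

>>> apply_moves(
  series="-1 0.02 -0.009 0 0.2; -1 0.038 -0.017 0 0.2; -1 0.048 -0.021 0 0.2; -1 0.051 -0.0225 0 0.2; -1 0.051 -0.0225 0 0.2; -1 0.051 -0.0225 0 0.2; -1 0.051 -0.0225 0 0.2",
)

```text
time_s: 12.82
tcp_pos: [0.5943, 0.1953, 0.2352]
tcp_rot: [0.753, 0.658, -0.0, 0.001]
force: [0.6, -0.0, -2.5]
width: 0.0173
```

Run:
```python
from go import *
goto([.601,.1995,.225],np.degrees(-.1275))
im=snap('wrist','w12.png'); im=snap('scene','s12.png')
cv2.imwrite('pics/s12c.png',cv2.resize(im[150:350,290:490],None,fx=4,fy=4)[:600,:,::-1])
im=snap('top','t12.png')
cv2.imwrite('pics/t12c.png',cv2.resize(im[200:320,180:330],None,fx=5,fy=5)[:,:,::-1])
s=bot.state();print(s['force'].round(2),s['time_s'])
```

```text
tcp [0.5943 0.1953 0.2352] yang -7.7 delta tool mm [ 5.1  6.  10.2] turn -0.39 R tilt [ 4.0e-04 -1.3e-03 -1.0e+00]
[ 0.42  0.27 -1.83] 12.9667
```

View pics/s12c.png

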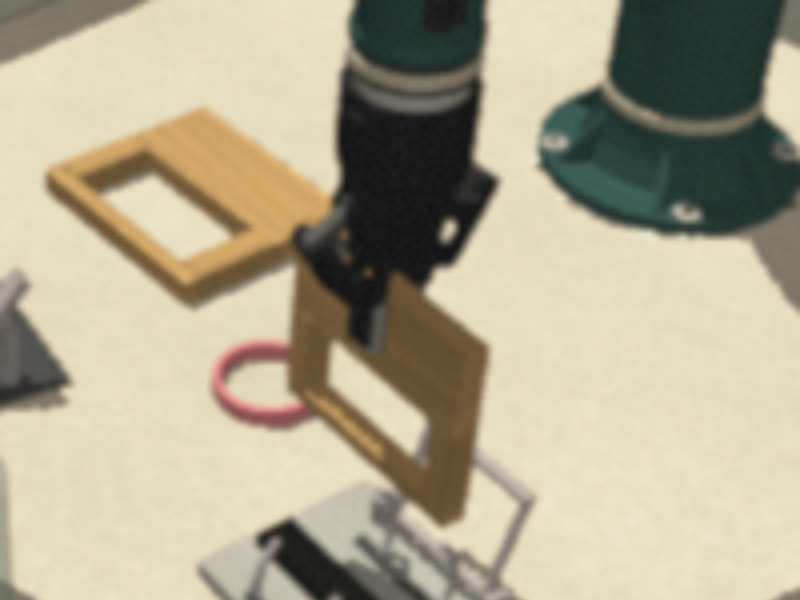

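View pics/w12.png

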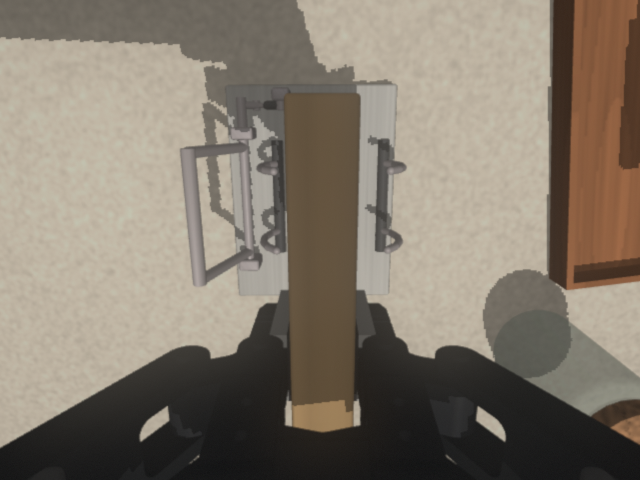

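View pics/t12c.png

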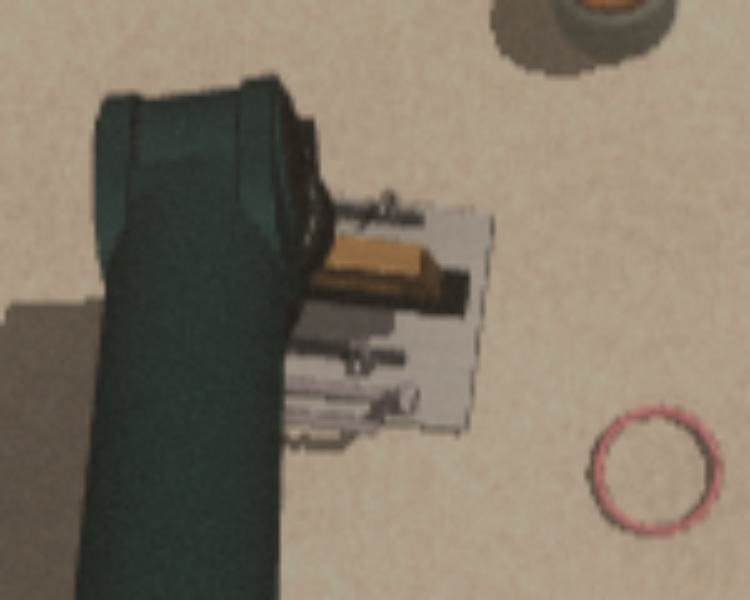

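Run:
```python
from fit import *
im=cv2.imread('pics/w12.png')
cv2.imwrite('pics/w12c.png',cv2.resize(im[75:305,180:410],None,fx=2.6,fy=2.6,interpolation=cv2.INTER_CUBIC))
o=[('wrist',P,np.array(uv),1) for P,uv in [((-.088,.095,.015),(227,85)),((.056,.095,.015),(396.5,85)),((.056,-.095,.015),(389.5,295)),((-.088,-.095,.015),(239,295))]]
p,r=fit(o,[.6,.2,-.12]); print(p.round(4),r.round(1).tolist())
```

```text
[ 0.6037  0.2027 -0.1319] [[-1.4, -0.4], [2.6, -0.9], [0.0, 1.0], [-0.2, 1.5]]
```

View pics/w12c.png

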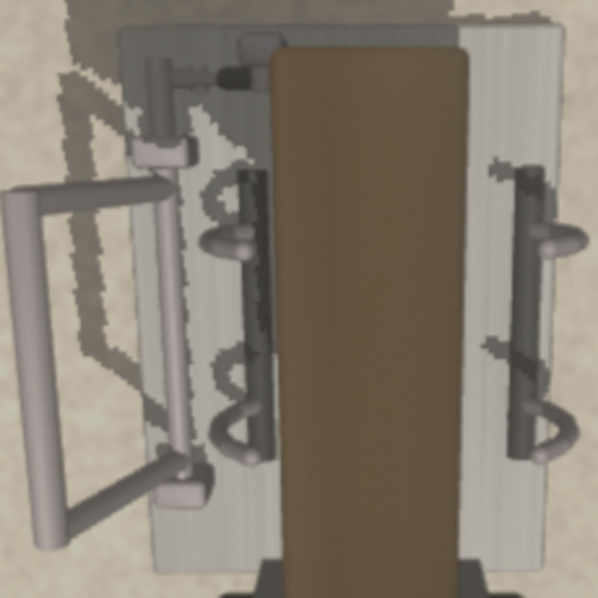

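Run:
```python
from go import *
goto([.602,.200,.145],np.degrees(-.129))
s=bot.state();print(s['force'].round(2),s['wrist_torque'].round(2))
```

```text
tcp [0.5943 0.196  0.2352] yang -7.67 delta tool mm [ 5.   7.1 90.2] turn -0.28 R tilt [ 3.e-04 -5.e-04 -1.e+00]
[ 0.42  0.27 -1.83] [ 0.02 -0.04 -0.  ]
```

>>> apply_moves(
  series="-1 0.003 0.003 0.01 -0.3; -1 0.005 0.007 0.02 -0.3; -1 0.005 0.007 0.03 -0.3; -1 0.005 0.007 0.042 -0.3; -1 0.005 0.007 0.055 -0.3; -1 0.005 0.007 0.067 -0.3; -1 0.005 0.007 0.079 -0.3; -1 0.005 0.007 0.086 -0.3; -1 0.005 0.007 0.09 -0.3; -1 0.005 0.007 0.09 -0.3",
)

```text
time_s: 13.8
tcp_pos: [0.6008, 0.2015, 0.1439]
tcp_rot: [0.75, 0.661, -0.001, -0.0]
force: [-0.2, 0.2, -3.3]
width: 0.0175
```

>>> apply_moves(
  series="-1 0 0 0.001 0; -1 0 0 0.002 0; -1 0 0 0.003 0; -1 0 0 0.004 0; -1 0 0 0.005 0",
)

```text
time_s: 14.22
tcp_pos: [0.6017, 0.2018, 0.1405]
tcp_rot: [0.75, 0.661, 0.0, 0.0]
force: [-0.1, 0.1, -2.4]
width: 0.0173
```

Run:
```python
from go import *
s=bot.state();print(s['force'].round(2),s['wrist_torque'].round(2))
goto([.602,.200,.145],np.degrees(-.129))
im=snap('wrist','w13.png'); im=snap('scene','s13.png')
cv2.imwrite('pics/s13c.png',cv2.resize(im[200:350,290:490],None,fx=4,fy=4)[:600,:,::-1])
```

```text
[-0.11  0.13 -2.37] [-0.01  0.   -0.01]
tcp [0.6017 0.2018 0.1405] yang -7.22 delta tool mm [-1.8  0.6 -4.5] turn 0.17 R tilt [ 7.e-04  3.e-04 -1.e+00]
```

View pics/s13c.png

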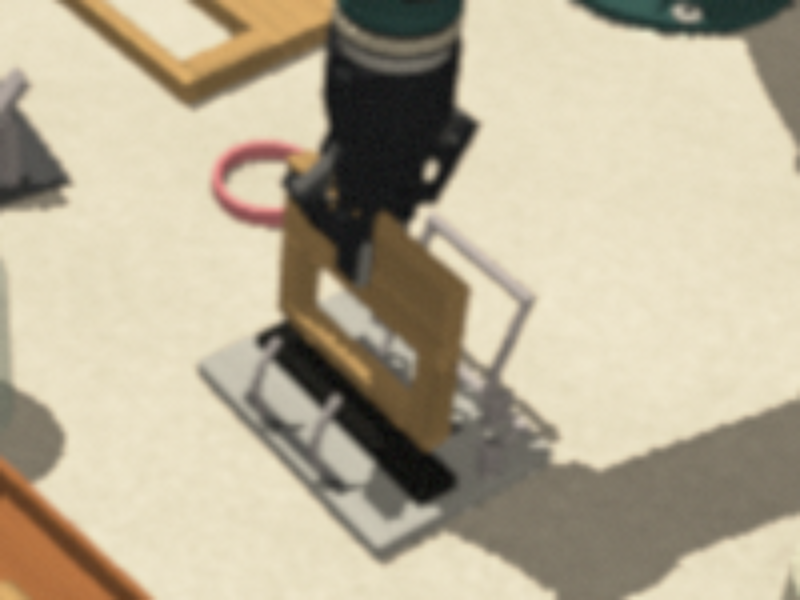

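View pics/w13.png

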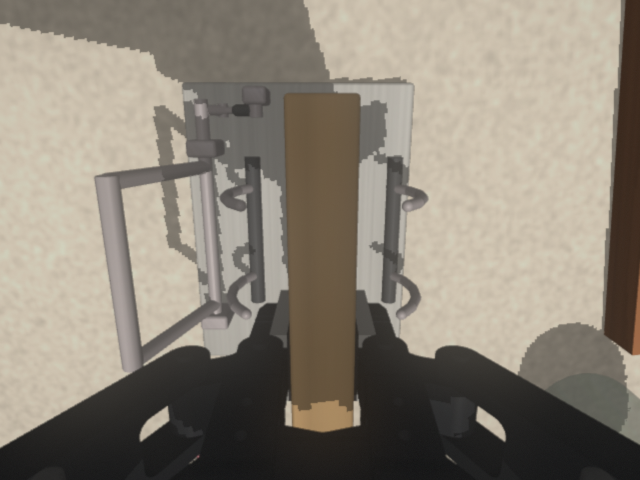

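>>> apply_moves(
  series="-1 -0.001 0.0005 0.0015 0; -1 -0.001 0.0005 0.003 0; -1 -0.001 0.0005 0.0045 0; -1 -0.001 0.0005 0.006 0; -1 -0.001 0.0005 0.0075 0; -1 -0.001 0.0005 0.009 0",
)

```text
time_s: 14.82
tcp_pos: [0.6018, 0.2007, 0.1309]
tcp_rot: [0.75, 0.661, -0.0, -0.0]
force: [-0.3, -0.5, -2.3]
width: 0.0173
```

>>> apply_moves(
  series="-1 0 0 0.001 0; -1 0 0 0.002 0; -1 0 0 0.003 0; -1 0 0 0.004 0",
)

```text
time_s: 15.15
tcp_pos: [0.6018, 0.2007, 0.1271]
tcp_rot: [0.75, 0.661, 0.0, 0.0]
force: [-0.4, -0.2, -2.1]
width: 0.0175
```

>>> apply_moves(
  series="-1 0 0 0.001 0; -1 0 0 0.002 0; -1 0 0 0.003 0; -1 0 0 0.003 0",
)

```text
time_s: 15.48
tcp_pos: [0.6017, 0.2007, 0.1239]
tcp_rot: [0.75, 0.661, -0.0, -0.0]
force: [-1.1, -0.1, -1.7]
width: 0.0176
```

>>> apply_moves(
  series="-1 0 0 0.001 0; -1 0 0 0.002 0; -1 0 0 0.003 0; -1 0 0 0.003 0",
)

```text
time_s: 15.82
tcp_pos: [0.6016, 0.2006, 0.1209]
tcp_rot: [0.75, 0.661, -0.0, -0.0]
force: [1.3, 0.3, -2.4]
width: 0.0173
```

>>> apply_moves(
  series="-1 0 0 0.001 0; -1 0 0 0.002 0; -1 0 0 0.003 0; -1 0 0 0.003 0",
)

```text
time_s: 16.15
tcp_pos: [0.6016, 0.2006, 0.1179]
tcp_rot: [0.75, 0.661, -0.0, -0.0]
force: [0.7, 0.5, -2.4]
width: 0.0172
```

Run:
```python
from go import *
im=snap('scene','s14.png')
cv2.imwrite('pics/s14c.png',cv2.resize(im[240:350,330:440],None,fx=5,fy=5)[:600,:,::-1])
```

```text
(no output)
```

View pics/s14c.png

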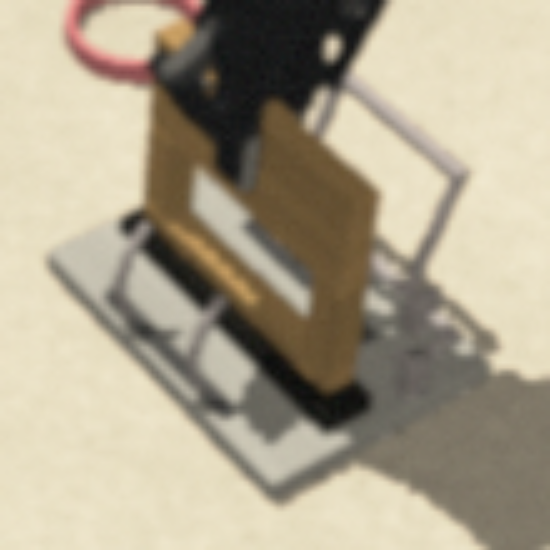

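>>> apply_moves(
  series="-1 0 0 0.001 0; -1 0 0 0.002 0; -1 0 0 0.002 0; -1 0 0 0.002 0",
)

```text
time_s: 16.53
tcp_pos: [0.6018, 0.2007, 0.116]
tcp_rot: [0.75, 0.661, -0.0, -0.0]
force: [0.9, -0.2, -2.3]
width: 0.0172
```

>>> apply_moves(
  series="-1 0 0 0.001 0; -1 0 0 0.002 0; -1 0 0 0.002 0; -1 0 0 0.002 0",
)

```text
time_s: 16.87
tcp_pos: [0.6017, 0.2006, 0.114]
tcp_rot: [0.75, 0.661, -0.0, -0.0]
force: [-0.2, 0.1, -1.6]
width: 0.017
```

>>> apply_moves(
  series="-1 0 0 0.001 0; -1 0 0 0.002 0; -1 0 0 0.002 0; -1 0 0 0.002 0",
)

```text
time_s: 17.2
tcp_pos: [0.6021, 0.2007, 0.1137]
tcp_rot: [0.75, 0.661, 0.0, -0.0]
force: [-2.8, -0.3, 8.0]
width: 0.017
```

>>> apply_moves(
  series="-1 0 0 -0.0007 0; -1 0 0 -0.0012 0; -1 0 0 -0.0012 0; -1 0 0 -0.0012 0",
)

```text
time_s: 17.53
tcp_pos: [0.602, 0.2007, 0.1137]
tcp_rot: [0.75, 0.661, 0.0, 0.0]
force: [-1.8, -0.0, 3.7]
width: 0.0175
```

Run:
```python
from go import *
s=bot.state();print(s['force'].round(2),s['wrist_torque'].round(2))
goto([.602,.200,.1135],np.degrees(-.129))
im=snap('wrist','w15.png')
im=snap('scene','s15.png')
cv2.imwrite('pics/s15c.png',cv2.resize(im[240:350,330:440],None,fx=5,fy=5)[:600,:,::-1])
```

```text
[-1.76 -0.04  3.71] [-0.06  0.35  0.  ]
tcp [0.602  0.2007 0.1137] yang -7.23 delta tool mm [-0.7  0.1  0.2] turn 0.16 R tilt [ 2.e-04  2.e-04 -1.e+00]
```

View pics/s15c.png

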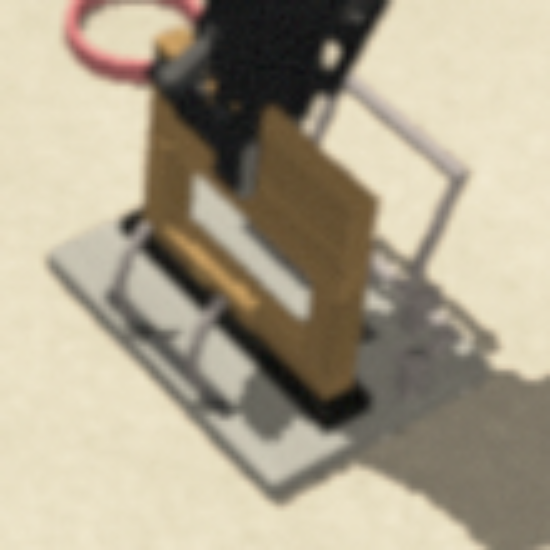

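View pics/w15.png

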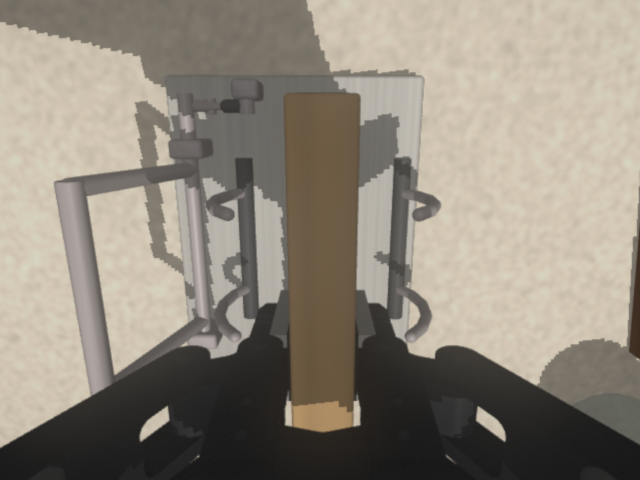

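>>> apply_moves(
  series="-1 0 0 -0.0004 0; -1 0 0 -0.0004 0; -0.55 0 0 -0.0004 0; -0.5 0 0 -0.0004 0; -0.45 0 0 -0.0004 0; -0.4 0 0 -0.0004 0; -0.3 0 0 -0.0004 0; -0.2 0 0 -0.0004 0; -0.2 0 0 -0.0004 0; -0.2 0 0 -0.0004 0",
)

```text
time_s: 18.47
tcp_pos: [0.6018, 0.2007, 0.1137]
tcp_rot: [0.75, 0.661, 0.0, 0.0]
force: [-0.1, -0.2, 0.9]
width: 0.0341
```

Run:
```python
from go import *
s=bot.state();print(s['force'].round(2),s['wrist_torque'].round(2))
im=snap('wrist','w16.png')
im=snap('scene','s16.png')
cv2.imwrite('pics/s16c.png',cv2.resize(im[240:350,330:440],None,fx=5,fy=5)[:600,:,::-1])
```

```text
[-0.14 -0.19  0.89] [-0.02 -0.02  0.01]
```

View pics/s16c.png

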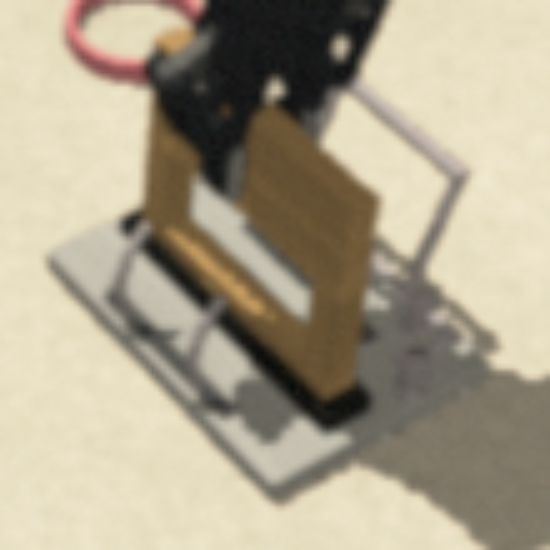

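View pics/w16.png

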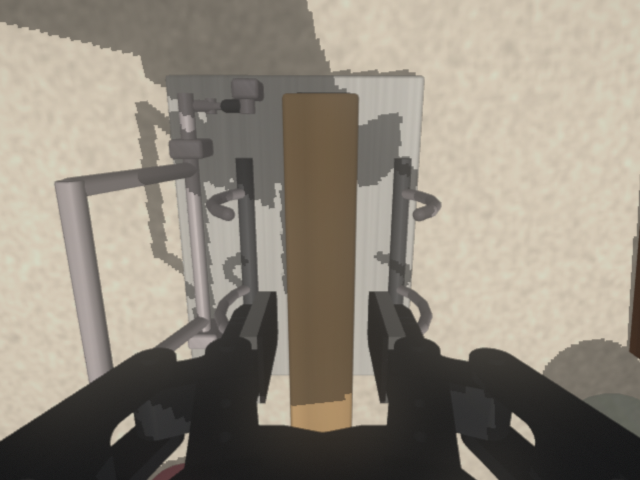

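>>> apply_moves(
  series="-0.2 0 0 -0.005 0; -0.2 0 0 -0.015 0; -0.2 0 0 -0.03 0; -0.2 0 0 -0.05 0; -0.2 0 0 -0.07 0; -0.2 0 0 -0.09 0; -0.2 0 0 -0.11 0; -0.2 0 0 -0.12 0; -0.2 0 0 -0.12 0; -0.2 0 0 -0.12 0",
)

```text
time_s: 19.4
tcp_pos: [0.6019, 0.2008, 0.2343]
tcp_rot: [0.75, 0.661, 0.001, 0.0]
force: [-0.4, -0.0, -1.0]
width: 0.0339
```

Run:
```python
from go import *
im=snap('wrist','w17.png')
im=snap('scene','s17.png')
cv2.imwrite('pics/s17c.png',cv2.resize(im[240:350,330:440],None,fx=5,fy=5)[:600,:,::-1])
goto([.5075,.2145,.22],-7.4)
```

```text
tcp [0.6008 0.2006 0.2326] yang -7.22 delta tool mm [  2.1 -94.3  12.8] turn 0.18 R tilt [-2.2e-03 -6.0e-04 -1.0e+00]
```

View pics/s17c.png

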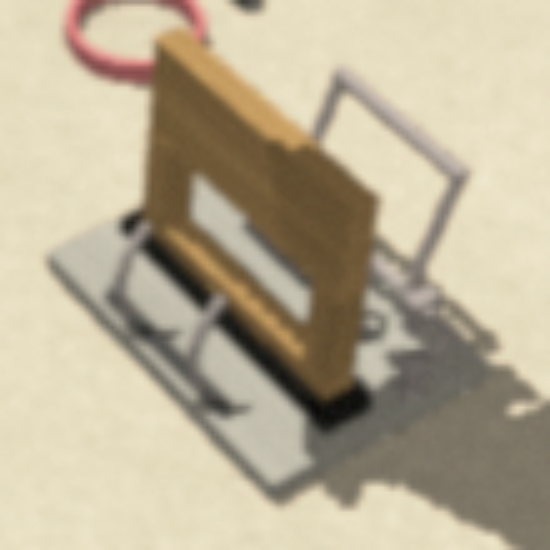

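View pics/w17.png

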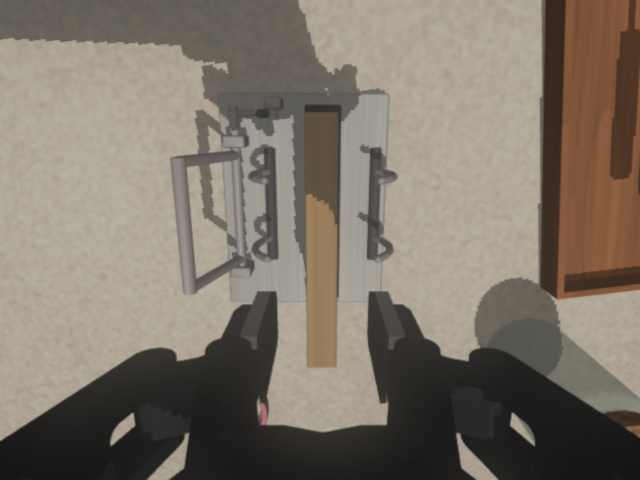

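Run:
```python
from fit import *
im=cv2.imread('pics/w17.png')
cv2.imwrite('pics/w17c.png',cv2.resize(im[85:375,210:400],None,fx=2.6,fy=2,interpolation=cv2.INTER_CUBIC))
Rr=Ro.from_euler('z',-.129)
for uv in [(304.5,111),(340,111),(307,366),(337,366)]:
    X=atz('wrist',*uv,.154); print((Rr.inv().apply(X-[.602,.202,0])*1000).round(1))
o=[('wrist',P,np.array(uv),1) for P,uv in [((-.088,.095,.015),(219.5,94)),((.056,.095,.015),(388,94.5)),((.056,-.095,.015),(381,300)),((-.088,-.095,.015),(231,301))]]
p,r=fit(o,[.6,.2,-.12]); print(p.round(4),r.round(1).tolist())
```

```text
[-10.4  75.5 154. ]
[  7.9  75.6 154. ]
[-10.2 -73.5 154. ]
[  8.2 -73.4 154. ]
[ 0.6014  0.2011 -0.1282] [[-2.4, -0.8], [2.8, -1.0], [0.4, 4.6], [-0.4, 3.3]]
```

View pics/w17c.png

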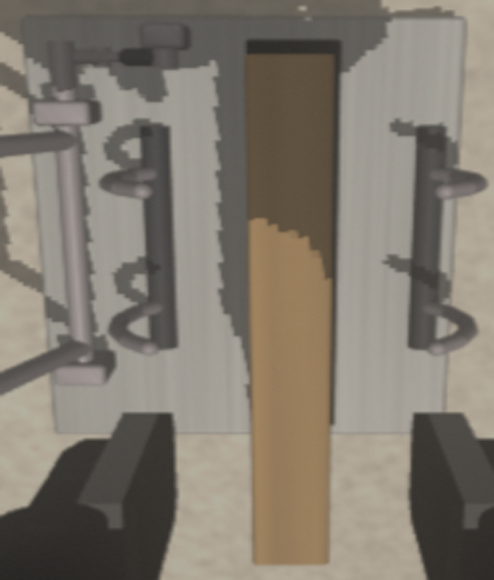

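>>> apply_moves(
  series="-0.3 0.002 -0.03 0 0; -0.3 0.002 -0.06 0 0; -0.3 0.002 -0.085 0 0; -0.3 0.002 -0.094 0.01 0; -0.3 0.002 -0.094 0.03 0; -0.3 0.002 -0.094 0.055 0; -0.3 0.002 -0.094 0.07 0; -0.3 0.002 -0.094 0.08 0; -0.3 0.002 -0.094 0.08 0; -0.3 0.002 -0.094 0.08 0",
)

```text
time_s: 20.33
tcp_pos: [0.5084, 0.2141, 0.153]
tcp_rot: [0.75, 0.661, -0.001, -0.0]
force: [0.3, -0.0, 0.2]
width: 0.0298
```

Run:
```python
from go import *
im=snap('wrist','w18.png')
goto([.5075,.2145,.087],-7.4)
```

```text
tcp [0.5092 0.2143 0.1538] yang -7.25 delta tool mm [-0.  -1.7 66.8] turn 0.15 R tilt [ 2.e-04 -3.e-04 -1.e+00]
```

View pics/w18.png

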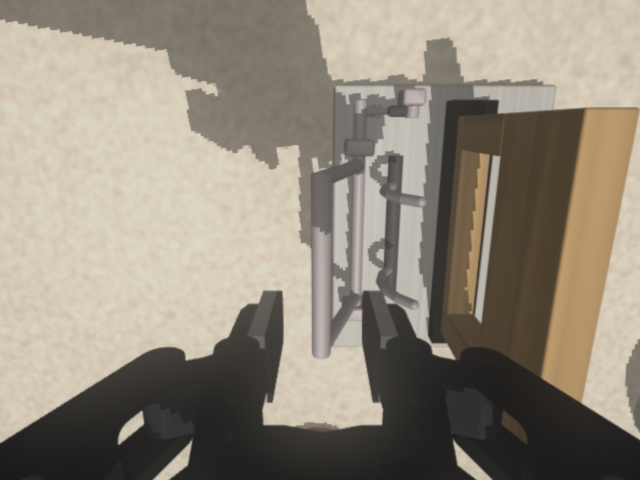

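>>> apply_moves(
  series="-0.3 0 -0.001 0.02 0; -0.3 0 -0.001 0.04 0; -0.3 0 -0.001 0.058 0; -0.3 0 -0.001 0.066 0; -0.3 0 -0.001 0.066 0; -1 0 -0.001 0.066 0; -1 0 -0.001 0.066 0; -1 0 -0.001 0.066 0; -1 0 -0.001 0.066 0; -1 0 -0.001 0.066 0",
)

```text
time_s: 21.22
tcp_pos: [0.5076, 0.2149, 0.0888]
tcp_rot: [0.75, 0.661, 0.0, -0.0]
force: [-4.4, 0.3, 7.7]
width: 0.0076
```

Run:
```python
from go import *
im=snap('wrist','w19.png')
s=bot.state();print(s['force'].round(2),s['tcp_pos'])
for k in range(0,20):
    a=1.25-1.05*k/17
    print(k, round(.075*(-np.cos(a)+np.cos(1.25)),4),round(-.075*(np.sin(a)-np.sin(1.25)),4))
```

```text
[-3.25 -0.03  6.69] [0.50756591 0.21492227 0.08878834]
0 0.0 -0.0
1 -0.0043 0.0016
2 -0.0086 0.0035
3 -0.0127 0.0056
4 -0.0167 0.0079
5 -0.0205 0.0106
6 -0.0242 0.0134
7 -0.0276 0.0165
8 -0.0309 0.0197
9 -0.034 0.0232
10 -0.0368 0.0268
11 -0.0395 0.0307
12 -0.0418 0.0346
13 -0.044 0.0388
14 -0.0459 0.043
15 -0.0475 0.0473
16 -0.0488 0.0518
17 -0.0499 0.0563
18 -0.0506 0.0608
19 -0.0511 0.0654
```

View pics/w19.png

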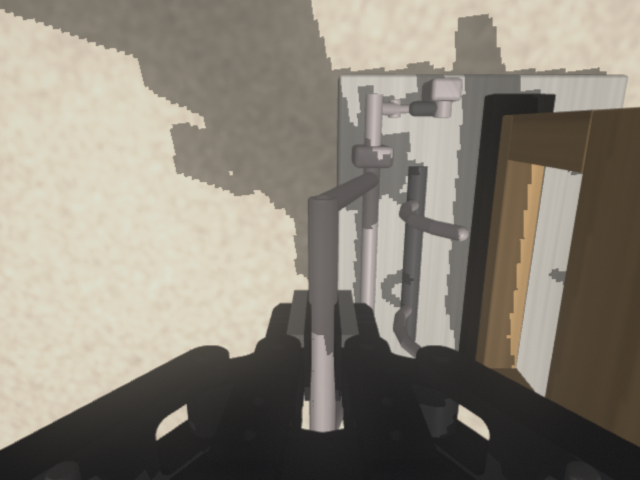

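Bar gripped; board standing. Bringing the lever down along its arc.

>>> apply_moves(
  series="-1 0 -0.0043 0.0016 0; -1 0 -0.0086 0.0035 0; -1 0 -0.0127 0.0056 0; -1 0 -0.0167 0.0079 0; -1 0 -0.0205 0.0106 0; -1 0 -0.0242 0.0134 0; -1 0 -0.0276 0.0165 0; -1 0 -0.0309 0.0197 0; -1 0 -0.0309 0.0197 0",
)

```text
time_s: 22.02
tcp_pos: [0.479, 0.2183, 0.0695]
tcp_rot: [0.75, 0.661, 0.002, 0.001]
force: [-1.4, -1.5, 6.6]
width: 0.0078
```

Run:
```python
from go import *
im=snap('wrist','w20.png')
im=snap('scene','s20.png')
cv2.imwrite('pics/s20c.png',cv2.resize(im[240:350,330:440],None,fx=5,fy=5)[:600,:,::-1])
s=bot.state();print(s['force'].round(2),s['tcp_pos'])
```

```text
[-1.09 -1.44  6.89] [0.47903843 0.21835662 0.06946909]
```

View pics/s20c.png

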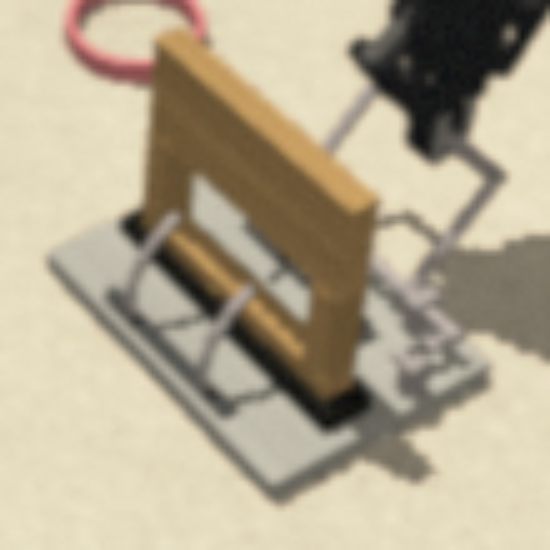

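View pics/w20.png

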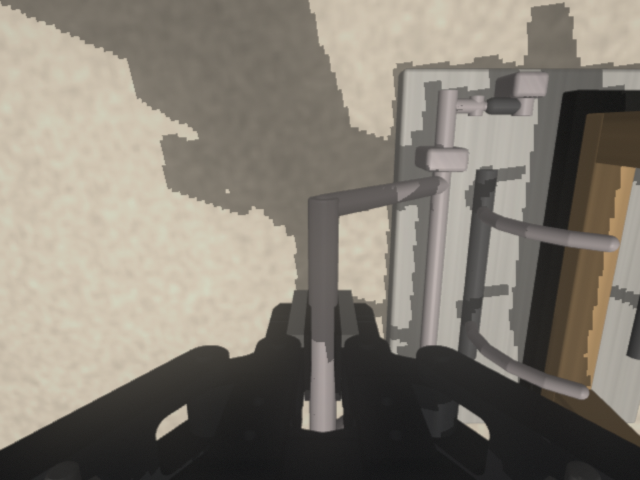

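>>> apply_moves(
  series="-1 0 -0.0031 0.0035 0; -1 0 -0.0059 0.0071 0; -1 0 -0.0086 0.011 0; -1 0 -0.0109 0.0149 0; -1 0 -0.0131 0.0191 0; -1 0 -0.015 0.0233 0; -1 0 -0.0166 0.0276 0; -1 0 -0.0179 0.0321 0; -1 0 -0.019 0.0366 0; -1 0 -0.0192 0.038 0",
)

```text
time_s: 22.95
tcp_pos: [0.4582, 0.2209, 0.029]
tcp_rot: [0.75, 0.661, -0.0, 0.0]
force: [0.9, -1.5, -3.9]
width: 0.008
```

>>> apply_moves(
  series="-1 0 0 0 0; -1 0 0 0.001 0; -1 0 0 0.001 0",
)

```text
time_s: 23.2
tcp_pos: [0.4581, 0.2209, 0.0287]
tcp_rot: [0.75, 0.661, -0.0, 0.0]
force: [0.3, -0.4, -5.6]
width: 0.0075
```

Run:
```python
from go import *
im=snap('wrist','w21.png')
im=snap('scene','s21.png')
cv2.imwrite('pics/s21c.png',cv2.resize(im[240:350,330:440],None,fx=5,fy=5)[:600,:,::-1])
s=bot.state();print(s['force'].round(2),s['tcp_pos'])
```

```text
[ 0.9  -0.99 -4.86] [0.45816445 0.22084728 0.02890982]
```

View pics/s21c.png

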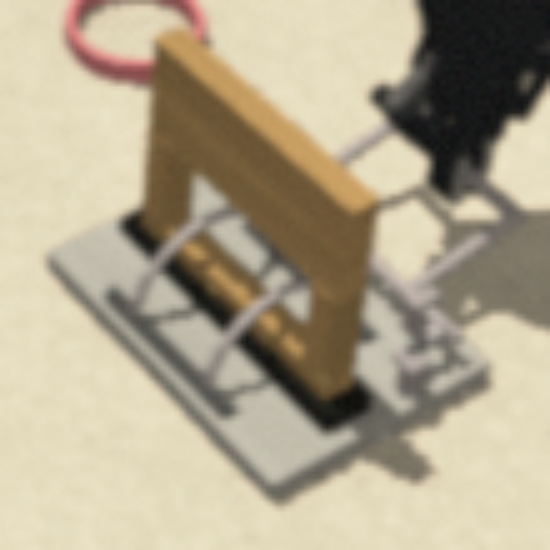

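View pics/w21.png

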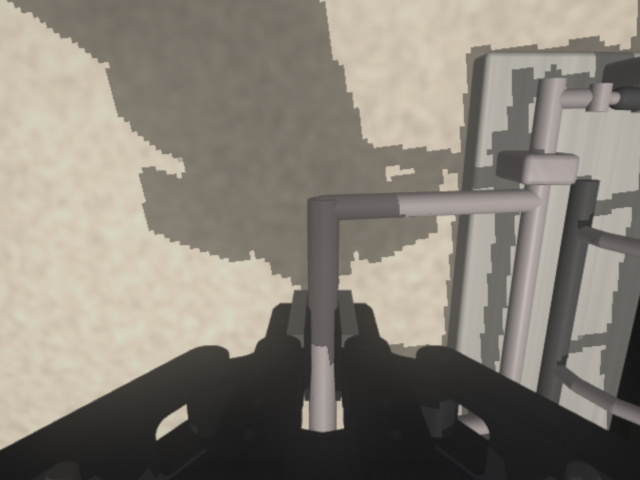

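>>> apply_moves(
  series="-0.5 0 0 0 0; -0.3 0 0 0 0; -0.3 0 0 0 0; -0.3 0 0 0 0; -0.3 0 0 -0.015 0; -0.3 0 0 -0.035 0; -0.3 0 0 -0.06 0; -0.3 0 0 -0.075 0; -0.3 0 0 -0.075 0; -0.3 0 0 -0.075 0",
)

```text
time_s: 24.13
tcp_pos: [0.4584, 0.2214, 0.1048]
tcp_rot: [0.75, 0.661, 0.001, 0.0]
force: [0.0, -0.1, 0.2]
width: 0.0298
```

Run:
```python
from go import *
im=snap('wrist','w22.png')
im=snap('scene','s22.png')
cv2.imwrite('pics/s22c.png',cv2.resize(im[240:350,330:440],None,fx=5,fy=5)[:600,:,::-1])
goto([.4575,.2215,.082],-7.4)
```

```text
tcp [0.4575 0.2209 0.1035] yang -7.21 delta tool mm [ 0.6 -0.  21.5] turn 0.19 R tilt [-1.1e-03 -3.0e-04 -1.0e+00]
```

View pics/s22c.png

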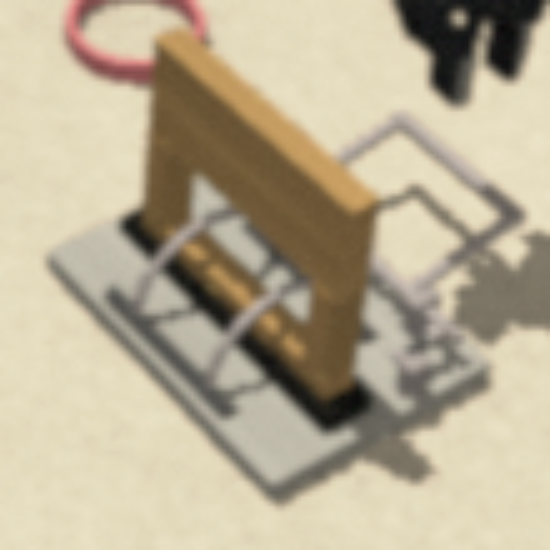

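View pics/w22.png

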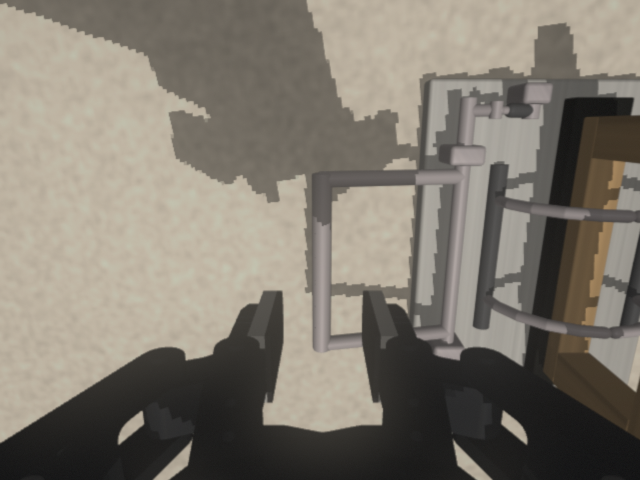

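Run:
```python
import cv2,numpy as np
a=cv2.imread('pics/scene0.png')[250:300,390:450];b=cv2.imread('pics/s22.png')[250:300,390:450]
cv2.imwrite('pics/cmp.png',cv2.resize(np.hstack([a,b]),None,fx=6,fy=6,interpolation=cv2.INTER_CUBIC))
```

```text
(no output)
```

View pics/cmp.png

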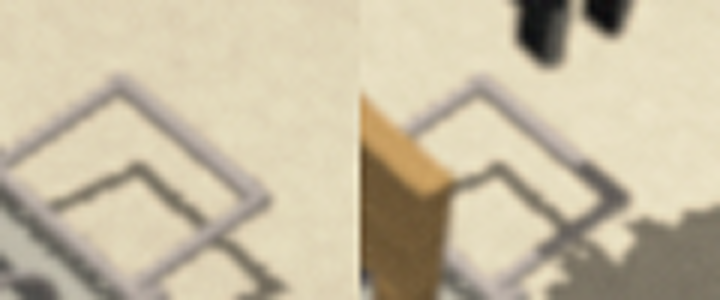

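>>> apply_moves(
  series="-1 0 0 0 0; -1 0 0 0 0; -1 0 0 0 0; -1 0 0 0.02 0; -1 0 0 0.035 0; -1 0 0 0.045 0; -1 0 0 0.05 0; -1 0 0 0.051 0; -1 0 0 0.051 0",
)

```text
time_s: 24.98
tcp_pos: [0.4581, 0.2207, 0.0528]
tcp_rot: [0.75, 0.661, -0.0, -0.0]
force: [-0.1, -0.0, 0.5]
width: -0.0001
```

>>> apply_moves(
  series="-1 0 0 0.001 0; -1 0 0 0.002 0; -1 0 0 0.003 0; -1 0 0 0.003 0",
)

```text
time_s: 25.32
tcp_pos: [0.4585, 0.2211, 0.0508]
tcp_rot: [0.75, 0.661, 0.001, -0.0]
force: [-1.0, -0.2, 5.3]
width: 0.0004
```

>>> apply_moves(
  series="-1 0 0 -0.01 0; -1 0 0 -0.04 0; -1 0 0 -0.08 0; -1 0 0 -0.12 0; -1 0 -0.02 -0.15 0; -1 0 -0.02 -0.16 0; -1 0 -0.02 -0.16 0; -1 0 -0.02 -0.16 0",
)

```text
time_s: 25.98
tcp_pos: [0.4384, 0.2238, 0.2105]
tcp_rot: [0.75, 0.661, 0.001, -0.0]
force: [-0.2, 0.2, 0.1]
width: -0.0
```

Run:
```python
from fit import *
im=snap('wrist','w23.png')
im=snap('scene','s23.png')
cv2.imwrite('pics/s23c.png',cv2.resize(im[240:350,330:440],None,fx=5,fy=5)[:600,:,::-1])
s=bot.state();print(s['force'].round(2),s['tcp_pos'],s['time_s'])
```

```text
[-0.53  0.42  0.02] [0.43777887 0.22302847 0.20895079] 26.0833
```

View pics/s23c.png

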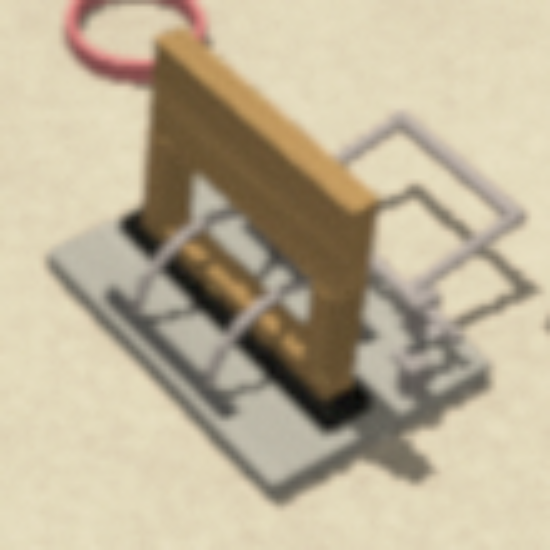

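View pics/w23.png

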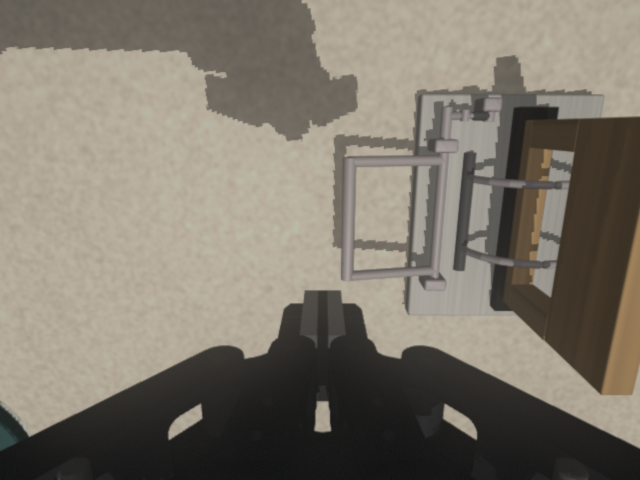

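The rings are closed through the slot, the board is upright, the lever is down and the robot is clear, so I'm handing in.

```bash
python3 -c "
from station import bot
print(bot.job_done())"
```

```text
the job is handed in; nothing more can be done
None
```

The board is standing in the rack with the rings closed through its slot. I handed the job in at about 26 s of the 72 s allowed, and no verdict came back.

- **Lever up:** I gripped the lever bar and lifted it along its arc until the rings stood open.
- **Board:** I swung the smaller board upright on the stand's ledges with the fingers spread, then gripped it and carried it over. I lowered it in 1–3 mm steps until the force rose at first contact, eased off and let go. The strip stands roughly 9 mm above the plate.
- **Lever down:** I brought the lever back along its arc, then pressed the bar lightly from above.

**Last checks**
- After release, the board measured about 1 mm off across and 1 mm along the strip, and square with the rack.
- I did not measure its lean. It looks upright in the last picture, which I took after the rings closed.
- The bar's top was felt at 51 mm, which is fully home, and the scene picture of the lever matches the one from the start.
- The robot was clear of everything, with about zero force.
- I moved nothing near the other kitchen things, but did not measure their positions again at the end.

One disagreement: the fits of the rack position differed by up to about 4 mm between views, so I used a middle value. That is within the 9 mm allowed.

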